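Hang the waste pail on the bench rail

ROBOT

A 6-joint arm with a two-finger parallel gripper is mounted at the origin on the work surface. World frame = base frame: x ahead of the robot, y to its left, z up, the work surface at z = 0. Lengths are in mm, angles in rad, forces in N, time in s.
With the tool pointing down it reaches from about 275 to 750 mm from the base axis. Payload 10.2 kg.
Tool frame: the origin (TCP) lies between the finger pads; the fingertips stand 14 mm ahead of it and the grasp point (between the pads) lies 5 mm behind it (tip_reach is the distance from the TCP to the fingertips, in mm); z points along the fingers, y is the line along which they close (so a half turn about z gives the same grasp; the last joint's range is limited). The gripper opens to 85 mm and grips with 20 to 120 N. Pads are 22 mm wide; open, the fingers measure 114 mm over their backs; the gripper's body (76 mm by 85 mm) begins 54 mm behind the grasp point. The pads swing forward as they close: fully open they stand 13 mm farther back than shut.
Start: joints at [1.069, 0.313, 1.498, -0, 1.331, -0.223], TCP at [144.494, 504.73, 245.294] pointing down, gripper open.
Joint ranges: [-2.94, 2.94], [-0.97, 2.17], [0.19, 2.56], [-1.23, 4.37], [0.02, 3.11], [-2.88, 2.88]. Speed limits (rad/s): [2.39, 2.39, 3.01, 3.14, 3.14, 3.14].

INTERFACE

Orientations are given as a unit quaternion [w, x, y, z].
In Python, from rig import * gives the robot as it stands.
- The arm moves only by the tool arm_command, never from a script. Its argument "steps" is a list that holds one entry, the list of rows, each a list of 7 numbers: the opening, from 0 (shut) to 1 (fully open), then the shift along the tool's x, y, z each as a share of 0.05 m, from -1 to 1, then the turn, a rotation vector about the tool's x, y, z each as a share of 0.15 rad, from -1 to 1. A call has 1 to 8 rows; each row shifts and turns the commanded pose from where the row before left it, along the tool's axes as they then stand; what a row does not reach is not made up. A row lasts 1/8 s, in which the tool goes at most 62.5 mm and 10.7 degrees, less where a joint would pass 70% of its speed; a pose out of reach is approached as far as the arm can. A call with a number of a shift or a turn outside -1 to 1 is refused whole. A call with a gripper value outside its range is refused whole. The fingers move at their own pace and stop on an object; "squeeze" is the grip in N (left out, the last holds). Time passes only in rows, so rows that do not move let the fingers close. It gives the time, the measured TCP pose, the force, the opening and the grip force at its end, in the units of the state.
- sense(): the state, without advancing time (a new reading comes with each control period).
- capture(name): name is "scene" or "top" or "wrist"; returns the picture (384x512x3 uint8, red, green, blue); there is no depth.
- get_calibration(name): a dict with "intrinsics" (3x3 intrinsics, pixels), "D" ([k1, k2, p1, p2, k3] as OpenCV has them; the pictures are not rectified), "rvec" (rotation vector, rad) and "tvec" (3), from world to camera coordinates, as OpenCV has them; the wrist camera has in their place "T_tool_cam" (4x4, takes a point from camera to tool coordinates, whose origin is the TCP and whose axes are the flange's). Camera axes: x right, y down, z forward; pixel columns grow to the right and rows downward; lengths in mm; the calibration is good to about 2 mm. A picture is of the moment at which its call begins: read the wrist's pose just before it. get_calibration takes no time and is no camera call.
- finish_job(): hands the job in; it is judged then, once.
The state is a dict: "time_s": time; "joints": joint angles; "dq": joint speeds; "tau": joint torques, N m; "eef_pos": TCP position; "ee_rot": TCP orientation; "force": force on the tool from outside, world axes, zero at the start; "wrist_torque": the same for the moment, N m; "grip_width": opening from 0.0 (shut) to 1.0 (fully open); "grip_force": force on a finger pad.
Only numpy, scipy, OpenCV 4.12 (cv2) and the standard library are available. Lean on these libraries where they do the work, as an engineer would, in place of code of your own. Each camera call takes 0.05 s, during which the arm holds its last target. There are 200 camera calls.

TASK

Take the S-hook off its little stand and hang it by its upper curl on the bare middle of the tall bench rail, a good hand's breadth away from the thick stop disc; let go, then hang the steel cap pail by its bail bar from the hook's lower curl and let go of that too. Finally push or slide the loaded hook along the rail until it rests against the thick stop disc (not the slim ring at the other end), leaving the pail hanging upright without much swing; keep the pail upright throughout and do not disturb the vial box, the box stack or the bottle.

Things in the scene. Friction and masses are not known exactly. Their poses are not given: they have to be found in the camera images.
- rail: Fixed bench rail: a round steel bar, diameter 12 mm, axis 280 mm above the bench, 440 mm long between two upright posts (diameter 16 mm, with 90 x 60 x 10 mm feet and 22 mm ball caps on top). Origin on the bench under the middle of the bar; its y axis runs along the bar, its x axis points away from the robot.
- rail_mid (a point): Middle of the rail bar, on its axis (280 mm above the bench); axes as rail.
- stop_disc: Fixed thick stop disc clamped round the rail, diameter 44 mm, 16 mm thick along the rail, about 120 to 150 mm from the rail's middle at either end. Origin at its centre, on the rail's axis; y axis along the rail. A hook touching it has its origin 12 mm along the rail from the disc's.
- slim_ring: Fixed slim ring round the rail near the other end, diameter 18 mm, 6 mm thick; not the stop. Origin at its centre, on the rail's axis.
- hook_stand: Fixed small stand on which the S-hook starts: grey base 90 x 130 x 12 mm, two posts (diameter 12 mm, 100 mm apart) and a bar, diameter 12 mm, axis 150 mm above the bench, along the stand's y axis. Origin on the bench under the bar's middle.
- hook: Steel S-hook of 8 mm round wire, 90 g, 166 mm tall, with a grip block on top; starts hanging loose and upright on the stand's bar. Origin: where the axis of the 12 mm bar lies in the upper curl when hung. z up, the S lies in the x-z plane, x away from the robot at the start. Both curls: half circles of 20 mm centreline radius, centred at x 0, z -10 and z -100 mm; bottom at z = -124 mm.
- hook_grip (a point): Centre of the hook's upright grey plastic grip block, 30 (x) x 10 (y) x 30 (z) mm, 27 mm above the hook's origin (block from z = +12 to +42 mm). Fingertips kept above z = +10 mm clear the bar the hook hangs on. Axes as hook.
- hook_tip_up (a point): End of the wire of the upper curl (hook x = +20, z = -10 mm). The curl runs from here over the top to x = -20 mm; a straight shank slants from there down to x = +20, z = -100 mm. A bar gets in or out between this tip and the shank: to unhook, lift about 23 mm, then go towards the hook's -x and up; reverse to hang.
- hook_tip_low (a point): End of the wire of the lower curl (hook x = -20, z = -100 mm). The curl runs from the shank at x = +20 mm round the bottom to this tip, so it opens upward on the hook's -x side (towards the robot at the start): the bail bar comes in over this tip, moving down and towards +x.
- hook_low (a point): Point in the hook's lower curl where the axis of the pail's bail bar rests once hung: 112 mm straight below the hook's origin; axes as hook.
- pail: Open round steel pail, about 300 g, diameter 90 mm at the rim, 72 mm at the foot, 80 mm tall, with white caps inside (part of it) and a rigid upright bail of 8 mm round wire in its y-z plane. Origin at the centre of its underside, z up. Hung on the hook its underside is 28 mm above the bench.
- pail_bar (a point): Middle of the bail's straight top bar (along the pail's y), on its axis, 140 mm above the underside. Vertical legs at pail y = +-28 mm (64 mm outside) go from there down 48 mm, then flare to the rim. Squeezing both legs from outside (tool y along the bar), tool leaning about 40 degrees with fingers pointing away from the robot, leaves the bar's middle and the shank above it free.
- vial_box: Bystander: open square box of vials, 120 x 120 x 50 mm. Origin at the centre of its underside.
- box_stack: Bystander: two closed freezer boxes stacked as one, 133 x 133 x 100 mm. Origin at the centre of its underside.
- bottle: Bystander: amber bottle, diameter 70 mm, 170 mm tall. Origin at the centre of its underside.
Mind the look-alikes: they are no part of the job. There is more than one size of the hook; the one meant has the size given above.

How it is judged (in metres and radians):
On the way, in this order (a step that is already met when the one before it is completed fails the run):
1. the S-hook hangs free on the rail by its upper curl, more than 80 mm from the stop disc (centre to centre), still and let go (x of hook in the frame of rail_mid between -0.01 and 0.01 m and z of hook in the frame of rail_mid between -0.006 and 0.006 m and y of hook in the frame of rail_mid between -0.2 and 0.2 m and contact force between hook and rail above 0.2 N and contact force between the fingers and hook below 0.05 N and contact force between the fingers and pail below 0.05 N and distance between hook and stop_disc above 0.08 m and linear speed of hook below 0.06 m/s), for 0.2 s.
2. the pail hangs from the hook's lower curl, clear of the bench, let go, the hook still more than 80 mm from the stop disc (x of hook in the frame of rail_mid between -0.01 and 0.01 m and z of hook in the frame of rail_mid between -0.006 and 0.006 m and y of hook in the frame of rail_mid between -0.2 and 0.2 m and contact force between hook and rail above 0.2 N and distance between pail_bar and hook_low below 0.012 m and contact force between pail and hook above 0.8 N and height (world z) of pail above 0.015 m and angle between pail's own z axis and vertical below 0.35 rad and contact force between the fingers and hook below 0.05 N and contact force between the fingers and pail below 0.05 N and distance between hook and stop_disc above 0.08 m), for 0.2 s.
3. the loaded hook has been moved along the rail up to the stop disc (gap under 10 mm) (x of hook in the frame of rail_mid between -0.01 and 0.01 m and z of hook in the frame of rail_mid between -0.006 and 0.006 m and y of hook in the frame of rail_mid between -0.2 and 0.2 m and contact force between hook and rail above 0.2 N and distance between pail_bar and hook_low below 0.012 m and contact force between pail and hook above 0.8 N and height (world z) of pail above 0.015 m and angle between pail's own z axis and vertical below 0.35 rad and distance between hook and stop_disc below 0.022 m), for 0.1 s.
At the end, for the whole second after the job is handed in: Hook on the rail (origin within 10 mm across, 6 mm in height of the rail axis), within 22 mm of the stop disc centre to centre; bail bar within 12 mm of the lower curl's seat; pail over 15 mm above the bench, tilt under 0.35 rad; both let go, pail under 0.15 m/s, hook under 0.1 m/s (all of step 3 and contact force between the fingers and hook below 0.05 N and contact force between the fingers and pail below 0.05 N and linear speed of pail below 0.15 m/s and linear speed of hook below 0.1 m/s); the robot touches nothing.
It fails at once if the vial box is moved more than 25 mm (distance of vial_box from where it was at the start of the episode above 0.025 m).
It fails at once if the box stack is moved more than 25 mm (distance of box_stack from where it was at the start of the episode above 0.025 m).
It fails at once if the bottle is moved more than 25 mm or tipped (distance of bottle from where it was at the start of the episode above 0.025 m or angle between bottle's own z axis and vertical above 0.4 rad).
It fails at once if the pail is tipped more than 0.8 rad (angle between pail's own z axis and vertical above 0.8 rad).
It also fails if it takes over 72 s, if anything falls off the work surface, if the arm or the gripper's body presses on something with over 40 N, if the wrist force passes 120 N, or if a joint passes its speed limit or range.

## Working session

There is one attempt and no reset: what is moved stays moved. The work goes in short steps, Python scripts to look and compute and a tool call to move; the robot and the scene stay as the last step left them, time stands still between calls to the robot, and variables do not carry over. Pictures are saved under pics/ and viewed, at most 10 in all, crops included, and the job is handed in when it is done.

Besides the shell and the picture viewer there is one more tool, called after "Call:" by a JSON object that holds its "fn" and its "kwargs", one argument or row to a line. arm_command: Moves the arm, as the interface text tells. Its arguments: {"type":"object","properties":{"steps":{"type":"array"},"squeeze":{"type":"number"}},"required":["steps"]}

```bash
mkdir -p pics; ls
python3 - <<'E'
from rig import *
import cv2,numpy as np
s=sense();print(s)
for n in("scene","top","wrist"):
    im=capture(n);cv2.imwrite(f"pics/{n}0.png",cv2.cvtColor(im,cv2.COLOR_RGB2BGR))
    print(n,get_calibration(n))
E
```

```text
pics
{'time_s': 0.0, 'joints': array([ 1.06859373e+00,  3.13468484e-01,  1.49843664e+00,  2.39197934e-05,
        1.33100899e+00, -2.23415744e-01]), 'dq': array([ 4.46823804e-04, -1.69822262e-03,  2.66187830e-05,  2.76192933e-04,
       -1.47593942e-04,  2.31276041e-03]), 'tau': array([ 1.61609451e-04, -4.12264323e+01, -2.59741366e+01, -1.93275609e-04,
        4.16273688e-03,  5.03389219e-05]), 'eef_pos': array([144.37053758, 504.51067027, 244.72577755]), 'ee_rot': array([-2.45352796e-04,  1.38945242e-01,  9.90299845e-01, -6.13593072e-04]), 'force': array([ 0.68062314, -0.24511914, -0.41999023]), 'wrist_torque': array([ 0.03620894, -0.0165387 ,  0.00324292]), 'grip_force': 0.0, 'grip_width': 1.0016276628872687}
scene {'intrinsics': array([[388.56037001,   0.        , 257.88213874],
       [  0.        , 388.56037001, 187.21777491],
       [  0.        ,   0.        ,   1.        ]]), 'D': array([0.02210617, 0.        , 0.        , 0.        , 0.        ]), 'rvec': array([ 0.82801825,  2.36462393, -1.25310878]), 'tvec': array([ 399.68060902,  -13.54900242, 1627.58193111])}
top {'intri
[... 265 characters left out ...]
579, -2.14021839,  0.21366538]), 'tvec': array([   2.34365559,  566.73719372, 1243.94729032])}
wrist {'intrinsics': array([[272.86858793,   0.        , 257.09880334],
       [  0.        , 272.86858793, 189.64103061],
       [  0.        ,   0.        ,   1.        ]]), 'D': array([0.01495269, 0.        , 0.        , 0.        , 0.        ]), 'T_tool_cam': array([[-2.59364084e-05, -9.50125444e-01, -3.11867984e-01,
         8.03280371e+01],
       [ 9.99999982e-01,  3.41358781e-05, -1.87161803e-04,
        -1.35331888e-01],
       [ 1.88473079e-04, -3.11867983e-01,  9.50125426e-01,
        -1.28077601e+02],
       [ 0.00000000e+00,  0.00000000e+00,  0.00000000e+00,
         1.00000000e+00]])}
```

Run:
```python
import cv2
for n in("scene","top"):
    im=cv2.imread(f"pics/{n}0.png");cv2.imwrite(f"pics/{n}0b.png",cv2.resize(im,(800,600),interpolation=cv2.INTER_CUBIC))
```

```text
(no output)
```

View pics/scene0b.png

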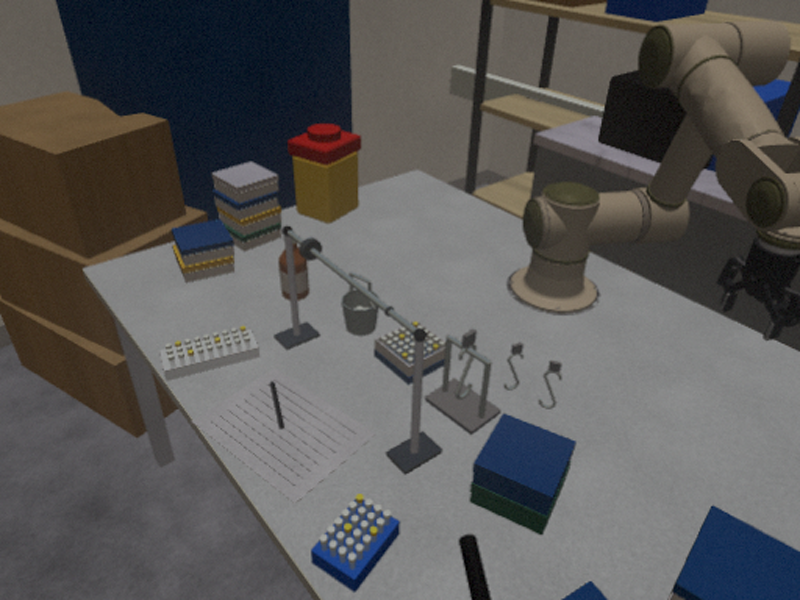

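View pics/top0b.png

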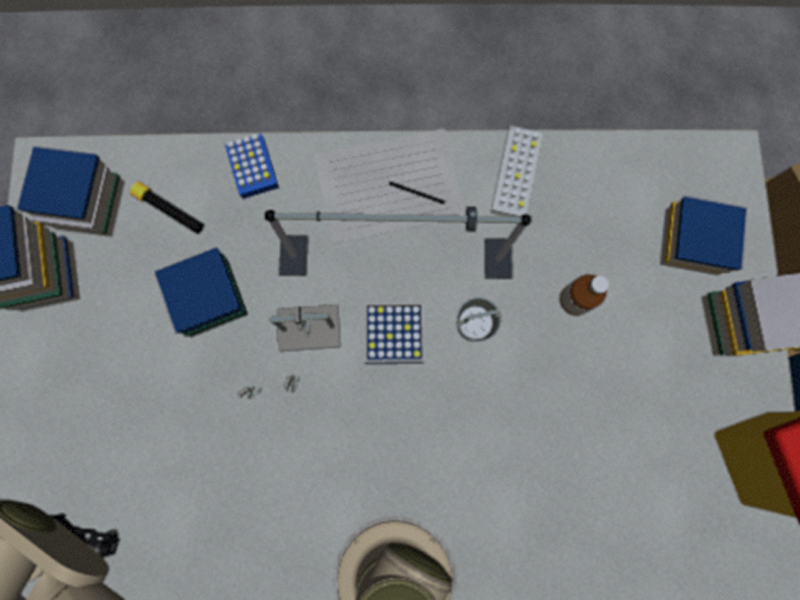

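The scene view shows the rail with its caps at (288,231) and (420,333), and the thick disc at (312,246), far end. The stand with the hook is at (465,370), with two smaller decoy hooks lying on the bench, and the pail is at (360,305). In the top view the rail runs from (270,216) to (527,219), with the disc at (472,218) and the slim ring at (318,216). The grip is at about (300,315) and the pail at (478,320). Next I'll view enlarged crops.

```bash
cat > h.py <<'E'
import numpy as np,cv2
from scipy.spatial.transform import Rotation as R
from rig import *
def rot(q): return R.from_quat([q[1],q[2],q[3],q[0]]).as_matrix()
def cam(n,s=None):
    c=get_calibration(n);K=c["intrinsics"];D=c["D"]
    if n=="wrist":
        T=np.array(c["T_tool_cam"]);A=rot(s["ee_rot"]);Rc=(A@T[:3,:3]);o=A@T[:3,3]+s["eef_pos"]
        return K,D,Rc,o
    Rm=cv2.Rodrigues(c["rvec"])[0];return K,D,Rm.T,-Rm.T@c["tvec"]
def ray(C,p):
    K,D,Rc,o=C;u=cv2.undistortPoints(np.array([[p]],float),K,D)[0,0]
    d=Rc@[u[0],u[1],1];return o,d/np.linalg.norm(d)
def plane(C,p,z): o,d=ray(C,p);return o+d*(z-o[2])/d[2]
def tri(L):
    A=np.zeros((3,3));b=np.zeros(3);Ms=[]
    for C,p in L:
        o,d=ray(C,p);M=np.eye(3)-np.outer(d,d);A+=M;b+=M@o;Ms.append((M,o))
    x=np.linalg.solve(A,b);return x.round(1),[round(float(np.linalg.norm(M@(x-o))),1) for M,o in Ms]
def proj(C,X):
    K,D,Rc,o=C;return cv2.projectPoints(np.array([X],float),cv2.Rodrigues(Rc.T)[0],-Rc.T@o,K,D)[0].reshape(2)
def snap(n,f):
    s=sense();im=cv2.cvtColor(capture(n),cv2.COLOR_RGB2BGR);cv2.imwrite(f"pics/{f}.png",im);return s,im
def crop(im,x,y,w,h,W,H):
    return cv2.resize(im[y:y+h,x:x+w],(W,H),interpolation=cv2.INTER_CUBIC)
E
python3 - <<'E'
from h import *
S=cv2.imread("pics/scene0.png");T=cv2.imread("pics/top0.png")
g=lambda i:cv2.convertScaleAbs(i,alpha=1.6)
a=crop(S,270,205,60,70,400,467)[:300]; 
A=crop(S,270,205,66,50,396,300)
B=crop(S,176,140,100,76,396,300)[:,:]
C=crop(T,160,180,66,50,396,300);D=crop(T,275,180,66,50,396,300)
cv2.imwrite("pics/comp1.png",g(np.vstack([np.hstack([A,B]),np.hstack([C,D])])))
E
```

```text
(no output)
```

View pics/comp1.png

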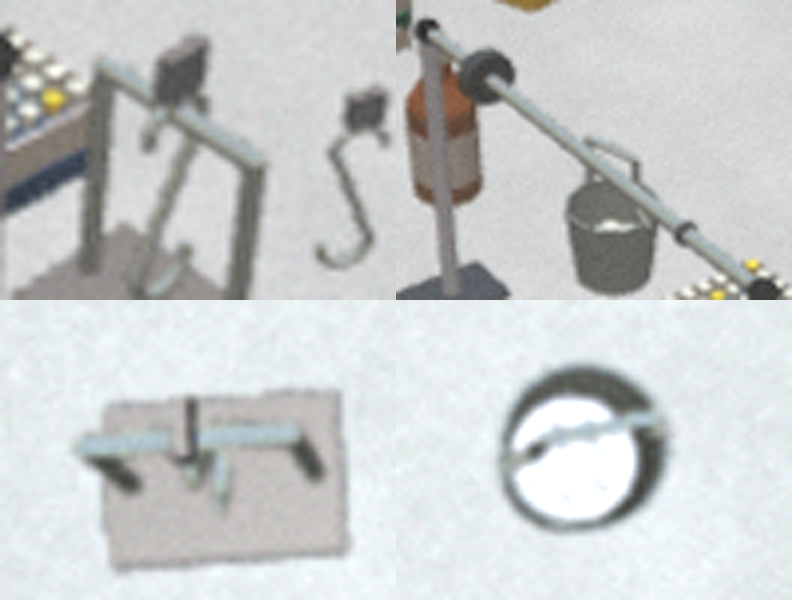

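The composite shows four things:
- **Scene crop, stand:** the grip block is centred at about (182,71).
- **Scene crop, rail:** the disc is at (487,75), the slim ring at (685,232), and the bail corners at (588,140) and (637,165).
- **Top crop, stand:** the grip is at (187,429).
- **Top crop, pail:** the bail bar runs slightly slanted, from about (540,440) to (655,418).

Run:
```python
from h import *
S=cam("scene");T=cam("top")
k=800/512
P={"grip":((300.3,216.8),(191.2,201.5)),"barL":((313,232.5),(173.3,204.2)),"barR":((286.7,215.8),(210.5,202.2)),
"cap+":((269.2,213.5),(270/k,216/k)),"cap-":((184.1,147.9),(526.5/k,219.5/k)),"disc":((199,159),(472/k,218.5/k)),"ring":((249,198.8),(318/k,216/k)),
"pb-":((224.5,175.5),(317.5,200)),"pb+":((236.9,181.8),(299.5,203.5))}
for n,(a,b) in P.items(): print(n,tri([(S,a),(T,b)]),plane(T,b,{"g":177,"b":150,"c":295,"d":280,"r":280,"p":140}[n[0]]).round(1))
print("pail rim centre top",plane(T,(275+186/6,180+148/6),80))
print("vial",[plane(T,(x/k,y/k),50).round() for x,y in((366,305),(422,361))])
print("bottle top",plane(T,(599/k,284/k),170).round());print("stack",[plane(T,(x/k,y/k),100).round() for x,y in((157,268),(223,250),(242,312),(180,333))])
```

```text
grip (array([503.2, 171.2, 172.3]), [2.2, 2.2]) [503.9 168.9 177. ]
barL (array([500.7, 226.2, 147.1]), [0.9, 0.9]) [500.8 225.  150. ]
barR (array([505.2, 117.8, 144. ]), [1.6, 1.6]) [505.4 116.  150. ]
cap+ (array([659.9, 207.3, 279.7]), [0.7, 0.7]) [655.5 203.9 295. ]
cap- (array([ 648.6, -235. ,  276.1]), [2.1, 2.1]) [ 644.4 -232.   295. ]
disc (array([ 650.9, -140.2,  278.1]), [1.9, 1.9]) [ 651.8 -141.2  280. ]
ring (array([659.4, 124.5, 278.4]), [0.4, 0.4]) [659.3 124.  280. ]
pb- (array([ 511.2, -201.8,  133.4]), [0.8, 0.8]) [ 509.5 -200.1  140. ]
pb+ (array([ 499.8, -146.1,  131.2]), [1.7, 1.7]) [ 499.7 -146.1  140. ]
pail rim centre top [ 504.79795687 -174.11753807   80.        ]
vial [array([543.,  49.,  50.]), array([427., -62.,  50.])]
bottle top [ 556. -391.  170.]
stack [array([614., 464., 100.]), array([649., 333., 100.]), array([523., 291., 100.]), array([483., 411., 100.])]
```

```bash
cat >> h.py <<'E'
def ori(yaw,lean):
    y,l=np.radians([yaw,lean]);Y=np.array([-np.sin(y),np.cos(y),0]);Z=np.array([np.sin(l)*np.cos(y),np.sin(l)*np.sin(y),-np.cos(l)])
    return np.c_[np.cross(Y,Z),Y,Z]
def plan(p,yaw,lean,n,s=None):
    s=s or sense();A=rot(s["ee_rot"]);B=ori(yaw,lean);w=R.from_matrix(A.T@B).as_rotvec()/n
    d=(np.array(p)-s["eef_pos"])/n;rows=[]
    for i in range(n):
        rows.append(np.r_[A.T@d/50,w/.15].round(3).tolist());A=A@R.from_rotvec(w).as_matrix()
    print("t",round(s["time_s"],2),"pos",s["eef_pos"].round(1),"z",rot(s["ee_rot"])[:,2].round(3),"y",rot(s["ee_rot"])[:,1].round(3),"w",round(s["grip_width"],3))
    print("first",rows[0],"last",rows[-1],"x",n)
E
python3 -c "
from h import *
plan([500,170,262],2,0,10)"
```

```text
t 0.15 pos [144.4 504.6 244.9] z [-0.    -0.001 -1.   ] y [ 0.275  0.961 -0.001] w 0.999
first [-0.868, -0.448, -0.034, -0.001, -0.0, -0.209] last [-0.709, -0.672, -0.034, -0.001, -0.0, -0.209] x 10
```

Call:
{"fn": "arm_command", "kwargs": {
  "steps": [
    [[1,-0.87,-0.45,-0.04,0,0,-0.21],[1,-0.85,-0.48,-0.04,0,0,-0.21],[1,-0.84,-0.5,-0.04,0,0,-0.21],[1,-0.82,-0.53,-0.04,0,0,-0.21],[1,-0.8,-0.55,-0.04,0,0,-0.21],[1,-0.78,-0.58,-0.04,0,0,-0.21],[1,-0.77,-0.6,-0.04,0,0,-0.21],[1,-0.75,-0.62,-0.04,0,0,-0.21]]
  ]
}}

```text
time_s: 1.15
eef_pos: [429.3, 235.9, 261.2]
ee_rot: [-0.0, 0.013, 1.0, -0.0]
force: [-0.5, 0.3, 0.5]
grip_width: 1.001
grip_force: 0.0
```

Call:
{"fn": "arm_command", "kwargs": {
  "steps": [
    [[1,-0.73,-0.65,-0.04,0,0,-0.21],[1,-0.71,-0.67,-0.04,0,0,-0.21],[1,0,0,0,0,0,0],[1,0,0,0,0,0,0]]
  ]
}}

```text
time_s: 1.65
eef_pos: [499.2, 170.8, 265.0]
ee_rot: [-0.0, -0.018, 1.0, 0.0]
force: [-0.1, 0.6, 0.1]
grip_width: 1.001
grip_force: 0.0
```

```bash
python3 -c "
from h import *
plan([500,170,262],2,0,4)
s,im=snap('wrist','w1')
np.save('s1.npy',s,allow_pickle=True)
cv2.imwrite('pics/w1b.png',cv2.convertScaleAbs(cv2.resize(im,(800,600),interpolation=cv2.INTER_CUBIC),alpha=1.5))
for X in ([503,170,192],[503,170,150]): print(proj(cam('wrist',s),X)*800/512)"
```

```text
t 1.65 pos [499.2 170.8 265. ] z [-0.001  0.    -1.   ] y [-0.036  0.999  0.   ] w 1.001
first [-0.004, -0.004, 0.015, 0.0, -0.001, 0.002] last [-0.004, -0.004, 0.015, 0.0, -0.001, 0.002] x 4
[399.99840197 330.21743963]
[400.30537284 303.30975612]
```

View pics/w1b.png

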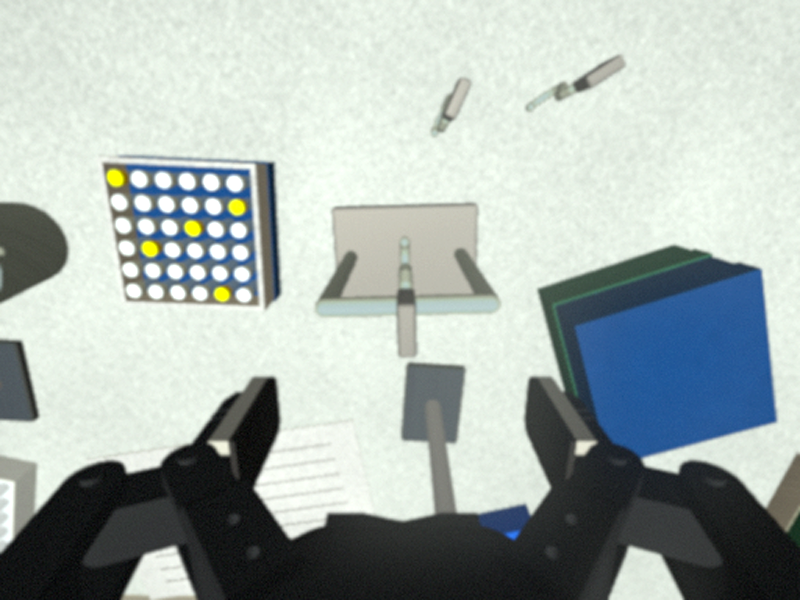

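The wrist view shows the hook's block top face at x 398–416, y 297–355, centred at about (407,326). The stand bar runs from (318,308) to (497,304).

```bash
python3 -c "
from h import *
s=np.load('s1.npy',allow_pickle=True).item();k=512/800
C=cam('wrist',s)
print(plane(C,(407*k,326*k),192),plane(C,(407.5*k,355*k),192),plane(C,(407*k,297*k),192))
print([plane(C,(x*k,y*k),150).round(1) for x,y in((318,308),(497,304))])
print('block top', tri([(C,(407*k,326*k)),(cam('top'),(191.2,201.5)),(cam('scene'),(270+184/6,205+46/6))]))
plan([502,173,178.5],2.5,0,6)"
```

```text
[500.55881223 173.4736824  192.        ] [516.75851746 174.3790804  192.        ] [485.06454027 172.85605568 192.        ]
[array([507.8, 120.3, 150. ]), array([501.3, 228.3, 150. ])]
block top (array([502. , 171.1, 186.7]), [2.6, 3.5, 1.3])
t 1.7 pos [499.  171.1 265.2] z [-0.001  0.    -1.   ] y [-0.037  0.999  0.   ] w 0.999
first [-0.01, 0.006, 0.289, 0.0, -0.001, -0.008] last [-0.01, 0.006, 0.289, 0.0, -0.001, -0.008] x 6
```

Call:
{"fn": "arm_command", "kwargs": {
  "steps": [
    [[1,-0.02,0.01,0.3,0,0,-0.03],[1,-0.02,0.01,0.3,0,0,-0.03],[1,-0.01,0.01,0.3,0,0,-0.03],[1,0,0.01,0.3,0,0,-0.03],[1,0,0,0.3,0,0,0],[1,0,0,0.24,0,0,0],[1,0,0,0,0,0,0],[1,0,0,0,0,0,0]]
  ]
}}

```text
time_s: 2.7
eef_pos: [502.4, 172.5, 178.7]
ee_rot: [0.0, -0.027, 1.0, 0.0]
force: [-0.3, 0.4, 0.6]
grip_width: 0.999
grip_force: 0.0
```

Call:
{"fn": "arm_command", "kwargs": {
  "squeeze": 30,
  "steps": [
    [[0,0,0,0,0,0,0],[0,0,0,0,0,0,0],[0,0,0,0,0,0,0],[0,0,0,0,0,0,0],[0,0,0,0,0,0,0],[0,0,0,0,0,0,0],[0,0,0,0,0,0,0],[0,0,0,0,0,0,0]]
  ]
}}

```text
time_s: 3.7
eef_pos: [502.2, 172.5, 178.4]
ee_rot: [0.0, -0.027, 1.0, 0.0]
force: [-0.2, -0.4, 1.7]
grip_width: 0.112
grip_force: 35.8
```

```bash
python3 -c "
from h import *
plan([502,173,201.5],2.5,0,4)
s,im=snap('wrist','w2')
np.save('s2.npy',s,allow_pickle=True)
S,i2=snap('scene','sc2')
a=crop(im,128,60,256,192,400,300);b=crop(i2,270,205,66,50,400,300)
cv2.imwrite('pics/w2b.png',cv2.convertScaleAbs(np.hstack([a,b]),alpha=1.5))"
```

```text
t 3.7 pos [502.2 172.5 178.4] z [ 0.  0. -1.] y [-0.054  0.999  0.   ] w 0.112
first [0.001, 0.002, -0.116, 0.0, 0.0, 0.018] last [0.001, 0.002, -0.116, 0.0, 0.0, 0.018] x 4
```

View pics/w2b.png

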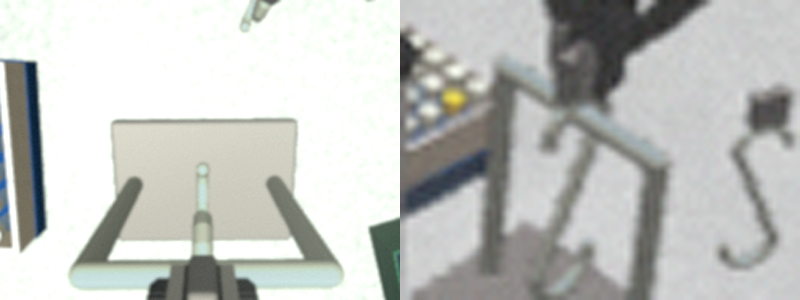

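The hook is gripped, with the block between the pads and the wire still on the bar. The stand bar shows at crop (82–332, about 273). Now I'll lift 23 mm, move towards −x, then up.

Call:
{"fn": "arm_command", "kwargs": {
  "steps": [
    [[0,0,0,-0.1,0,0,0],[0,0,0,-0.12,0,0,0],[0,0,0,-0.12,0,0,0],[0,0,0,-0.12,0,0,0],[0,0,0,0,0,0,0],[0,0.1,0,0,0,0,0],[0,0.15,0,0,0,0,0],[0,0,0,0,0,0,0]]
  ]
}}

```text
time_s: 4.8
eef_pos: [489.0, 171.9, 201.3]
ee_rot: [-0.0, -0.027, 1.0, -0.0]
force: [0.2, 0.7, -0.9]
grip_width: 0.11
grip_force: 35.4
```

```bash
python3 -c "
from h import *
s=np.load('s2.npy',allow_pickle=True).item();C=cam('wrist',s)
print([plane(C,(128+x*.64,60+y*.64),150).round(1) for x,y in((82,272),(332,274))])
plan([457,173,340],3.1,0,6);print(sense()['force'])"
```

```text
[array([505.6, 123.9, 150. ]), array([500.9, 225.7, 150. ])]
t 4.8 pos [489.  171.9 201.3] z [-0. -0. -1.] y [-0.054  0.999 -0.   ] w 0.11
first [0.107, 0.01, -0.462, -0.0, -0.0, 0.0] last [0.106, 0.01, -0.462, -0.0, -0.0, 0.0] x 6
[ 0.24087297  0.69780311 -0.88624503]
```

Call:
{"fn": "arm_command", "kwargs": {
  "steps": [
    [[0,0.25,0,0,0,0,0],[0,0.25,0,0,0,0,0],[0,0.2,0,0,0,0,0],[0,0,0,-0.4,0,0,0.06],[0,0,0,-0.6,0,0,0.1],[0,0,0,-0.6,0,0,0.1],[0,0,0,-0.6,0,0,0.1],[0,0,0,-0.4,0,0,0.1]]
  ]
}}

```text
time_s: 5.8
eef_pos: [454.3, 170.0, 332.8]
ee_rot: [0.001, 0.008, 1.0, 0.0]
force: [-0.9, 0.1, 0.1]
grip_width: 0.11
grip_force: 35.4
```

```bash
python3 -c "
from h import *
print(sense()['force']);plan([590,-10,340],-1.4,0,7)"
```

```text
[-0.88993974  0.08980375  0.10659183]
t 5.8 pos [454.3 170.  332.8] z [ 0.002  0.    -1.   ] y [0.015 1.    0.   ] w 0.11
first [-0.395, -0.508, -0.02, 0.0, 0.002, 0.009] last [-0.399, -0.505, -0.021, 0.0, 0.002, 0.009] x 7
```

Call:
{"fn": "arm_command", "kwargs": {
  "steps": [
    [[0,-0.25,-0.35,0,0,0,0.01],[0,-0.4,-0.55,0,0,0,0.01],[0,-0.45,-0.6,0,0,0,0.01],[0,-0.45,-0.6,0,0,0,0.01],[0,-0.45,-0.6,0,0,0,0.01],[0,-0.4,-0.5,0,0,0,0.01],[0,-0.3,-0.35,0,0,0,0.01],[0,0,0,0,0,0,0]]
  ]
}}

```text
time_s: 6.8
eef_pos: [586.3, -11.0, 330.7]
ee_rot: [-0.0, 0.013, 1.0, 0.0]
force: [-0.3, 0.2, -1.4]
grip_width: 0.109
grip_force: 35.4
```

```bash
python3 -c "
from h import *
plan([590,-10,340],-1.4,0,4)
s,im=snap('wrist','w3')
np.save('s3.npy',s,allow_pickle=True)
cv2.imwrite('pics/w3b.png',cv2.convertScaleAbs(cv2.resize(im,(800,600),interpolation=cv2.INTER_CUBIC),alpha=1.4))"
```

```text
t 6.8 pos [586.3 -11.  330.7] z [-0.001  0.    -1.   ] y [0.027 1.    0.   ] w 0.109
first [-0.018, 0.005, -0.047, 0.0, -0.002, -0.004] last [-0.018, 0.005, -0.047, 0.0, -0.002, -0.004] x 4
```

View pics/w3b.png

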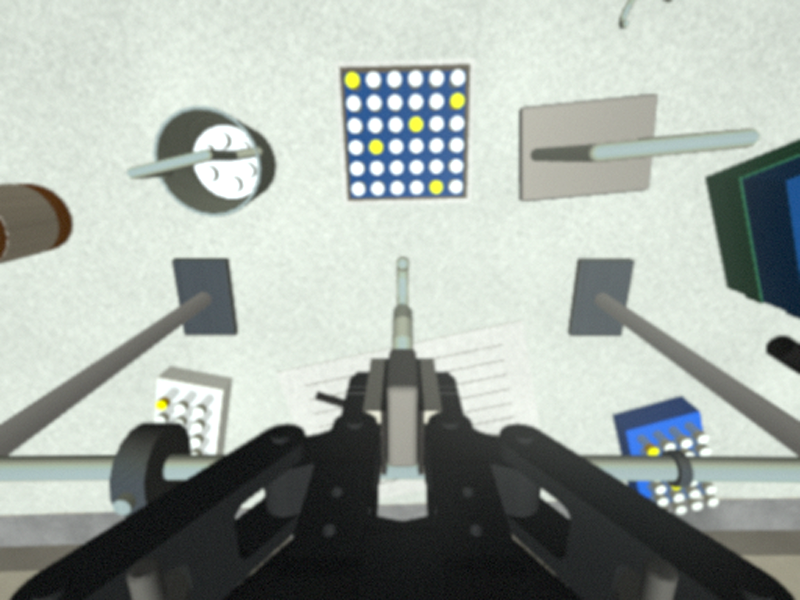

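The wrist view shows the rail at row 468–469 across the picture, with the disc's right-hand edge at x≈190 and the ring at (683,468). The pail's bail runs from (135,172) to (258,153), and the hook is held straight.

```bash
python3 -c "
from h import *
s=np.load('s3.npy',allow_pickle=True).item();k=.64;C=cam('wrist',s);T=cam('top')
im=cv2.imread('pics/w3.png').astype(int).sum(2)
for x in (30,60,420,475):print(x,im[285:315,x])
r=[plane(C,(x*k,y*k),280).round(1) for x,y in((50,469),(560,468.5),(770,468))];print(r)
t=[plane(T,(x*k,y),280).round(1) for x,y in((350,217*k),(420,217.7*k))];print(t)
# line pair triangulation via nearest pts: choose top pixel with same y
for xw,yw in((50,469),(770,468)):
  o,d=ray(C,(xw*k,yw*k));best=None
  P=plane(C,(xw*k,yw*k),280);q=proj(T,P);print('top pix of wrist rail pt',q/k)
print('disc right edge',plane(C,(190*k,469*k),280),'ring',plane(C,(683*k,468*k),280))
print('bail',[plane(C,(x*k,y*k),140).round(1) for x,y in((135,172),(258,153))])
# bail tri with top
print(tri([(C,(135*k,172*k)),(T,(317.5,200)),(cam('scene'),(224.5,175.5))]),tri([(C,(258*k,153*k)),(T,(299.5,203.5)),(cam('scene'),(236.9,181.8))]))
"
```

```text
30 [484 485 486 486 483 453 356 236 207 250 294 333 353 373 382 392 393 399
 401 406 402 407 426 464 484 497 500 496 499 493]
60 [482 490 485 485 477 441 316 207 215 260 301 338 363 378 390 393 399 397
 406 404 402 409 436 468 489 489 495 494 497 500]
420 [293 334 392 416 415 386 311 229 224 259 295 326 359 376 385 388 397 398
 401 402 403 407 406 363 294 284 355 451 507 509]
475 [488 485 485 479 486 470 406 307 225 231 268 313 341 365 376 385 389 399
 398 403 401 402 408 435 458 472 478 483 489 488]
[array([ 651. , -189.3,  280. ]), array([658.3,  67.1, 280. ]), array([659.8, 171.3, 280. ])]
[array([656.8,  68.9, 280. ]), array([654.2, -51.5, 280. ])]
top pix of wrist rail pt [499.84945276 218.69183476]
top pix of wrist rail pt [290.51835208 216.02213388]
disc right edge [ 653.48701743 -119.86721173  280.        ] ring [659.17066178 128.5153339  280.        ]
bail [array([ 511.9, -199.6,  140. ]), array([ 501.1, -110.4,  140. ])]
(array([ 511.5, -202.1,  133.9]), [1.1, 1.3, 0.4]) (array([ 501.8, -133.3,  132.1]), [19.4, 13.8, 6.8])
```

Call:
{"fn": "arm_command", "kwargs": {
  "steps": [
    [[0,0,0,-0.03,0,0,0],[0,-0.2,0,0,0,0,0],[0,-0.25,0,0,0,0,0],[0,-0.25,0,0,0,0,0],[0,-0.25,0,0,0,0,0],[0,-0.2,0,0,0,0,0],[0,-0.17,0,0,0,0,0],[0,0,0,0,0,0,0]]
  ]
}}

```text
time_s: 7.85
eef_pos: [652.6, -11.4, 332.3]
ee_rot: [-0.0, 0.012, 1.0, 0.0]
force: [0.1, 0.2, -1.3]
grip_width: 0.111
grip_force: 35.4
```

Call:
{"fn": "arm_command", "kwargs": {
  "steps": [
    [[0,0,0,0.1,0,0,0],[0,0,0,0.1,0,0,0],[0,-0.02,0,0.1,0,0,0],[0,0,0,0.1,0,0,0],[0,0,0,0.06,0,0,0],[0,0,0,0,0,0,0]]
  ]
}}

```text
time_s: 8.6
eef_pos: [653.1, -11.8, 309.6]
ee_rot: [-0.0, 0.013, 1.0, 0.0]
force: [0.2, 0.5, -0.7]
grip_width: 0.111
grip_force: 35.4
```

Call:
{"fn": "arm_command", "kwargs": {
  "steps": [
    [[0,0,0,0.025,0,0,0],[0,0,0,0,0,0,0],[0.2,0,0,0,0,0,0],[0.3,0,0,0,0,0,0],[0.5,0,0,0,0,0,0],[0.8,0,0,0,0,0,0],[0.8,0,0,-0.3,0,0,0],[0.8,0,0,-0.6,0,0,0]]
  ]
}}

```text
time_s: 9.6
eef_pos: [653.0, -11.8, 354.2]
ee_rot: [-0.001, 0.013, 1.0, 0.0]
force: [-0.0, 0.1, -0.3]
grip_width: 0.801
grip_force: 0.0
```

Call:
{"fn": "arm_command", "kwargs": {
  "steps": [
    [[1,0,0,-0.6,0,0,0],[1,0.3,0,-0.4,0,0,0],[1,0.6,0,0,0,0,0],[1,0.6,0,0,0,0,0],[1,0,0,0,0,0,0],[1,0,0,0,0,0,0]]
  ]
}}

```text
time_s: 10.35
eef_pos: [578.2, -10.0, 403.9]
ee_rot: [0.0, 0.013, 1.0, -0.0]
force: [0.1, -0.9, 0.1]
grip_width: 1.003
grip_force: 0.0
```

```bash
python3 -c "
from h import *
s,im=snap('wrist','w4');np.save('s4.npy',s,allow_pickle=True)
S,i2=snap('scene','sc4')
print(proj(cam('scene'),[655,-12,260]))
plan([450,-174,250],11.6,50,8)
a=crop(im,56,40,400,300,400,300)[:, :];b=crop(i2,190,145,80,60,400,300)
cv2.imwrite('pics/w4b.png',cv2.convertScaleAbs(np.hstack([a,b]),alpha=1.4))"
```

```text
[221.10284407 181.91710402]
t 10.45 pos [578.7 -10.  403.3] z [-0.  0. -1.] y [0.025 1.    0.   ] w 0.999
first [0.311, -0.418, 0.383, -0.083, -0.724, -0.178] last [0.543, -0.352, 0.005, -0.083, -0.724, -0.178] x 8
```

View pics/w4b.png

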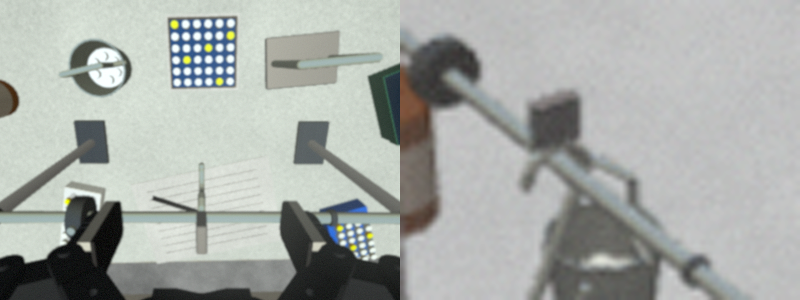

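The hook hangs on the rail with its block at crop (202,235), about in the middle between disc and ring. In w3, the bail's right corner is near (212,155), where its dark leg begins.

```bash
python3 -c "
from h import *
k=.64;C=cam('wrist',np.load('s3.npy',allow_pickle=True).item());C4=cam('wrist',np.load('s4.npy',allow_pickle=True).item());T=cam('top');S=cam('scene')
for z in(140,):print([plane(C,(x*k,y*k),z).round(1) for x,y in((131,173),(213,156))])
print(tri([(C,(133*k,172.5*k)),(T,(317.5,200)),(C4,(63+56,74+40))]),tri([(C,(213*k,156*k)),(T,(299.5,203.5)),(C4,(105+56,65.5+40))]))
print('rim centre',plane(C,(207*k,160*k),80),plane(C4,(100+56,68+40),80))
print('hook block',plane(C4,(202+56,230+40),322))
L=50;Z=ori(11.6,L)[:,2];g=np.array([505.5,-174,117])
for b in(90,0):print('tcp',(g+Z*(5-b)).round(1))
plan(g+Z*(5-90),11.6,50,8)"
```

```text
[array([ 512.5, -202.6,  140. ]), array([ 502.4, -142.4,  140. ])]
(array([ 511.4, -200.7,  138.5]), [1.4, 1.6, 1.0]) (array([ 502.2, -147.7,  123.3]), [1.6, 0.6, 2.1])
rim centre [ 504.71226495 -173.15524939   80.        ] [ 506.37286274 -168.47581021   80.        ]
hook block [642.6038193  -10.86368304 322.        ]
tcp [ 441.7 -187.1  171.6]
tcp [ 509.3 -173.2  113.8]
t 10.45 pos [578.7 -10.  403.3] z [-0.  0. -1.] y [0.025 1.    0.   ] w 0.999
first [0.331, -0.451, 0.579, -0.083, -0.724, -0.178] last [0.697, -0.383, 0.129, -0.083, -0.724, -0.178] x 8
```

Call:
{"fn": "arm_command", "kwargs": {
  "steps": [
    [[1,0.33,-0.45,0.58,-0.08,-0.72,-0.17],[1,0.39,-0.44,0.55,-0.08,-0.72,-0.17],[1,0.45,-0.43,0.5,-0.08,-0.72,-0.17],[1,0.51,-0.42,0.43,-0.08,-0.72,-0.17],[1,0.57,-0.41,0.37,-0.08,-0.72,-0.17],[1,0.62,-0.4,0.3,-0.08,-0.72,-0.17],[1,0.66,-0.39,0.22,-0.08,-0.72,-0.17],[1,0.7,-0.38,0.13,-0.08,-0.72,-0.17]]
  ]
}}

```text
time_s: 11.45
eef_pos: [493.9, -127.2, 252.8]
ee_rot: [0.352, -0.042, 0.935, 0.027]
force: [0.2, 0.2, 0.3]
grip_width: 1.001
grip_force: 0.0
```

Call:
{"fn": "arm_command", "kwargs": {
  "steps": [
    [[1,0,0,0,0,0,0],[1,0,0,0,0,0,0]]
  ]
}}

```text
time_s: 11.7
eef_pos: [493.8, -126.6, 252.9]
ee_rot: [0.351, -0.044, 0.935, 0.026]
force: [1.1, -0.2, -0.6]
grip_width: 1.002
grip_force: 0.0
```

```bash
python3 -c "
from h import *
s,im=snap('wrist','w5');np.save('s5.npy',s,allow_pickle=True)
Z=ori(10.5,50)[:,2];g=np.array([506,-173.3,117])
plan(g+Z*5,10.5,50,6)
C=cam('wrist',s);Y=np.array([-.18,.98,0])
for X in (g+[0,0,23],g+[0,0,23]+28*Y,g+[0,0,23]-28*Y):print((proj(C,X)*800/512).round())
cv2.imwrite('pics/w5b.png',cv2.convertScaleAbs(cv2.resize(im,(800,600),interpolation=cv2.INTER_CUBIC),alpha=1.4))"
```

```text
t 11.75 pos [ 493.8 -126.6  252.8] z [ 0.655  0.08  -0.752] y [-0.101  0.995  0.019] w 0.996
first [0.275, -0.167, 0.371, -0.051, -0.169, -0.079] last [0.329, -0.162, 0.326, -0.051, -0.169, -0.079] x 6
[301. 182.]
[357. 178.]
[246. 186.]
```

View pics/w5b.png

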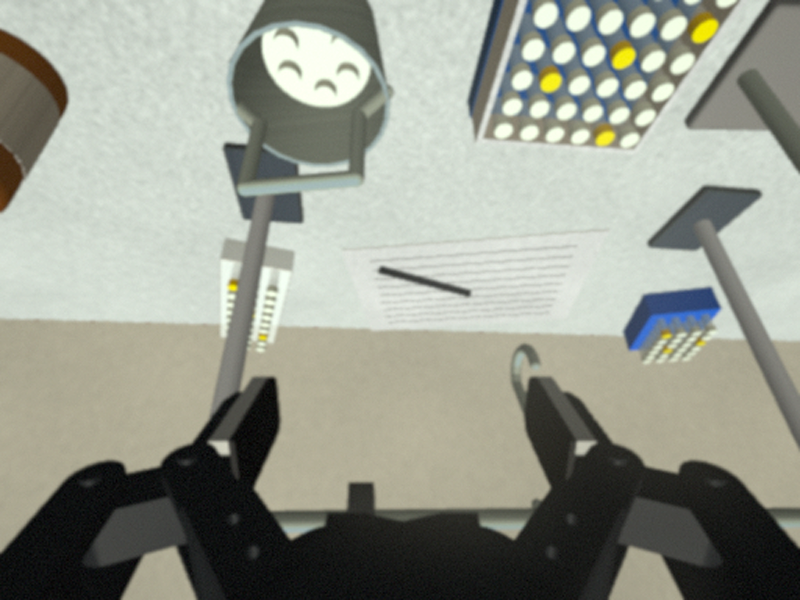

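The bail bar runs from (246,188) to (358,180), matching the prediction of (246,186)–(357,178). The move fell short, so next is the pre-grasp.

```bash
python3 -c "
from h import *
Z=ori(10.5,50)[:,2];g=np.array([506,-173.3,117])
plan(g+Z*(5-75),10.5,50,6)"
```

```text
t 11.75 pos [ 493.8 -126.6  252.8] z [ 0.655  0.08  -0.752] y [-0.101  0.995  0.019] w 0.996
first [0.313, -0.179, 0.124, -0.051, -0.169, -0.079] last [0.336, -0.164, 0.076, -0.051, -0.169, -0.079] x 6
```

Call:
{"fn": "arm_command", "kwargs": {
  "steps": [
    [[1,0.31,-0.18,0.12,-0.05,-0.17,-0.08],[1,0.32,-0.18,0.11,-0.05,-0.17,-0.08],[1,0.32,-0.17,0.1,-0.05,-0.17,-0.08],[1,0.33,-0.17,0.1,-0.05,-0.17,-0.08],[1,0.33,-0.17,0.09,-0.05,-0.17,-0.08],[1,0.34,-0.16,0.08,-0.05,-0.17,-0.08],[1,0,0,0,0,0,0],[1,0,0,0,0,0,0]]
  ]
}}

```text
time_s: 12.75
eef_pos: [496.2, -126.2, 251.1]
ee_rot: [0.355, -0.038, 0.934, 0.023]
force: [-0.1, -0.1, 1.0]
grip_width: 0.997
grip_force: 0.0
```

```bash
python3 -c "
from h import *
Z=ori(10.5,50)[:,2];g=np.array([506,-173.3,117])
plan(g+Z*5,10.5,50,6)"
```

```text
t 12.75 pos [ 496.2 -126.2  251.1] z [ 0.662  0.07  -0.746] y [-0.088  0.996  0.016] w 0.997
first [0.279, -0.165, 0.361, -0.064, -0.16, -0.087] last [0.331, -0.162, 0.316, -0.064, -0.16, -0.087] x 6
```

```bash
python3 -c "
from h import *
s=sense();print(s['joints'].round(3),s['dq'].round(3),s['tau'].round(1),s['force'])"
```

```text
[-0.726  0.014  2.009  0.803  0.753 -2.88 ] [-0.     0.    -0.     0.001  0.001 -0.001] [  0.  -25.5 -24.7   1.2  -0.4  -0. ] [-0.11220095 -0.08117495  0.97781254]
```

Joint 6 is at its limit (−2.88), which is why the arm stalled. I'll fit a simple kinematic model from the logged states to choose a feasible grasp orientation.

```bash
cat > kin.py <<'E'
from h import *
from scipy.optimize import least_squares
E=lambda a,t:R.from_euler(a,t).as_matrix()
lo=np.array([-2.94,-.97,.19,-1.23,.02,-2.88]);hi=np.array([2.94,2.17,2.56,4.37,3.11,2.88])
def fk(q,P):
    a1,off,h,a2,e,d4,d6,f=P
    A=E('z',q[0]);p=A@[a1,off,h];A=A@E('y',q[1]);p=p+A@[0,0,a2];A=A@E('y',q[2]);p=p+A@[e,0,d4]
    A=A@E('z',q[3])@E('y',q[4])@E('z',q[5]+f);return p+A@[0,0,d6],A
def err(q,P,p,B):
    x,A=fk(q,P);return np.r_[(x-p)/100,R.from_matrix(A.T@B).as_rotvec()]
def fit():
    D=[np.load(f's{i}.npy',allow_pickle=True).item() for i in(1,2,3,4,5)]+[sense()]
    r=lambda P:np.concatenate([err(s['joints'],P,s['eef_pos'],rot(s['ee_rot'])) for s in D])
    best=min((least_squares(r,[0,o,300,350,0,350,200,f]) for o in(-116,116) for f in(1.57,-1.57)),key=lambda x:x.cost)
    return best.x,best.cost
def ik(p,B,P,q0):
    return min((least_squares(err,np.clip(q,lo+.01,hi-.01),bounds=(lo,hi),args=(P,p,B)) for q in q0),key=lambda x:x.cost)
E
python3 - <<'E'
from kin import *
P,c=fit();print(P.round(2),c);np.save('P.npy',P)
q=sense()['joints'];rng=np.random.default_rng(0);q0=[q]+[rng.uniform(lo,hi) for _ in range(12)]
g0=np.array([506,-173.3,117]);h0=np.array([652,-11,145])
for nm,g,yaw in(('pail',g0,10.5),('hang',h0+[-40,0,24],-1.4),('hang',h0,-1.4)):
  for fl in(0,180):
    for l in(0,20,30,40,50,60):
      B=ori(yaw,l)@E('z',np.radians(fl));r=ik(g+B[:,2]*5,B,P,q0);print(nm,fl,l,r.x.round(2),round(r.cost,5))
E
```

```text
[ -0.   116.3  201.3  438.9   39.   397.5  241.3    1.57] 1.9415858931918546e-26
pail 0 0 [-0.55  0.48  1.63 -0.    1.03 -2.3 ] 0.0
pail 0 20 [-0.67  0.37  1.85  0.4   0.73 -2.7 ] 0.0
pail 0 30 [-0.71  0.35  1.92  0.61  0.64 -2.88] 0.00198
pail 0 40 [-0.8   0.35  2.04  1.11  0.64  2.84] 0.0
pail 0 50 [-0.87  0.38  2.12  1.45  0.73  2.47] 0.0
pail 0 60 [-0.92  0.44  2.18  1.68  0.89  2.18] 0.0
pail 180 0 [-0.55  0.48  1.63 -0.    1.03  0.84] 0.0
pail 180 20 [-0.67  0.37  1.85  0.4   0.73  0.45] 0.0
pail 180 30 [-0.73  0.34  1.95  0.73  0.64  0.11] 0.0
pail 180 40 [-0.8   0.35  2.04  1.11  0.64 -0.3 ] 0.0
pail 180 50 [-0.87  0.38  2.12  1.45  0.73 -0.67] 0.0
pail 180 60 [-0.92  0.44  2.18  1.68  0.89 -0.96] 0.0
hang 0 0 [-0.21  0.57  1.33 -0.    1.24 -1.76] 0.0
hang 0 20 [-0.24  0.42  1.61  0.1   0.77 -1.85] 0.0
hang 0 30 [-0.25  0.37  1.74  0.23  0.53 -1.97] 0.0
hang 0 40 [-0.27  0.34  1.86  0.55  0.3  -2.29] 0.0
hang 0 50 [-0.29  0.34  1.97  1.66  0.2   2.88] 0.0
hang 0 60 [-0.3   0.37  2.05  2.46  0.39  2.07] 0.0
hang 180 0 [-0.21  0.57  1.33 -0.    1.24  1.39] 0.0
hang 180 20 [-0.2
[... 186 characters left out ...]
  -0.25] 0.0
hang 180 60 [-0.3   0.37  2.05  2.46  0.39 -1.07] 0.0
hang 0 0 [-0.2   0.68  1.21 -0.    1.25 -1.74] 0.0
hang 0 20 [-0.22  0.53  1.51  0.1   0.77 -1.83] 0.0
hang 0 30 [-0.23  0.48  1.64  0.21  0.52 -1.94] 0.0
hang 0 40 [-0.25  0.45  1.76  0.55  0.28 -2.27] 0.0
hang 0 50 [-0.26  0.45  1.87  1.77  0.19  2.79] 0.0
hang 0 60 [-0.28  0.48  1.95  2.54  0.39  2.01] 0.0
hang 180 0 [-0.2   0.68  1.21  0.    1.25  1.4 ] 0.0
hang 180 20 [-0.22  0.53  1.51  0.1   0.77  1.32] 0.0
hang 180 30 [-0.23  0.48  1.64  0.21  0.52  1.2 ] 0.0
hang 180 40 [-0.25  0.45  1.76  0.55  0.28  0.87] 0.0
hang 180 50 [-0.26  0.45  1.87  1.77  0.19 -0.35] 0.0
hang 180 60 [-0.28  0.48  1.95  2.54  0.39 -1.13] 0.0
```

The model fits exactly. With the tool turned 180° about z, a 50° lean is reachable at both pail and hook. First, the turn.

Call:
{"fn": "arm_command", "kwargs": {
  "steps": [
    [[1,0.2,0,-0.2,0,0,1],[1,0,0,-0.2,0,0,1],[1,0,0,-0.2,0,0,1],[1,0,0,0,0,0,1],[1,0,0,0,0,0,1],[1,0,0,0,0,0,1],[1,0,0,0,0,0,1],[1,0,0,0,0,0,1]]
  ]
}}

```text
time_s: 13.75
eef_pos: [468.9, -128.8, 266.9]
ee_rot: [0.28, 0.498, 0.791, 0.22]
force: [-0.1, 0.6, -0.3]
grip_width: 1.001
grip_force: 0.0
```

Call:
{"fn": "arm_command", "kwargs": {
  "steps": [
    [[1,0,0,0,0,0,1],[1,0,0,0,0,0,1],[1,0,0,0,0,0,1],[1,0,0,0,0,0,1],[1,0,0,0,0,0,1],[1,0,0,0,0,0,1],[1,0,0,0,0,0,1],[1,0,0,0,0,0,1]]
  ]
}}

```text
time_s: 14.75
eef_pos: [468.9, -128.8, 266.9]
ee_rot: [0.107, 0.857, 0.372, 0.34]
force: [-0.6, 1.0, -0.2]
grip_width: 0.998
grip_force: 0.0
```

```bash
cat >> kin.py <<'E'
def plan2(p,yaw,lean,n,s=None):
    import h
    o=h.ori;h.ori=lambda y,l:o(y,l)@np.diag([-1.,-1,1]);s=s or sense();h.plan(p,yaw,lean,n,s);B=h.ori(yaw,lean);h.ori=o
    P=np.load('P.npy');r=ik(np.array(p),B,P,[s['joints'],s['joints']+[0,0,0,.8,.2,-.8]]);print('now',s['joints'].round(2),'goal q',r.x.round(2),r.cost.round(5),'F',s['force'].round(1),s['grip_force'])
E
python3 -c "
from kin import *
Z=ori(10.5,50)[:,2];g=np.array([506,-173.3,117])
plan2(g+Z*(5-75),10.5,50,8)"
```

```text
t 14.75 pos [ 468.9 -128.8  266.9] z [ 0.662  0.07  -0.746] y [ 0.565 -0.701  0.435] w 0.998
first [-0.247, -0.041, 0.16, 0.002, 0.131, 0.548] last [-0.249, 0.106, 0.125, 0.002, 0.131, 0.548] x 8
now [-0.79 -0.07  2.04  0.78  0.83 -0.48] goal q [-1.02  0.19  2.19  1.25  0.85 -0.55] 0.0 F [-0.6  1.  -0.2] 0.0
```

Call:
{"fn": "arm_command", "kwargs": {
  "steps": [
    [[1,-0.25,-0.04,0.16,0,0.13,0.55],[1,-0.25,-0.02,0.16,0,0.13,0.55],[1,-0.25,0,0.15,0,0.13,0.55],[1,-0.25,0.02,0.15,0,0.13,0.55],[1,-0.25,0.04,0.14,0,0.13,0.55],[1,-0.25,0.06,0.14,0,0.13,0.55],[1,-0.25,0.09,0.13,0,0.13,0.55],[1,-0.25,0.11,0.13,0,0.13,0.55]]
  ]
}}

```text
time_s: 15.75
eef_pos: [455.0, -183.0, 162.3]
ee_rot: [-0.038, 0.903, 0.082, 0.421]
force: [0.5, 0.1, -0.3]
grip_width: 1.004
grip_force: 0.0
```

```bash
python3 -c "
from kin import *
Z=ori(10.5,50)[:,2];g=np.array([506,-173.3,117])
plan2(g+Z*(5-75),10.5,50,2)
plan2(g+Z*5,10.5,50,6)
s,im=snap('wrist','w6');C=cam('wrist',s);Y=np.array([-.18,.98,0])
for X in (g+[0,0,23],g+[0,0,23]+28*Y,g+[0,0,23]-28*Y):print((proj(C,X)*800/512).round())
cv2.imwrite('pics/w6b.png',cv2.convertScaleAbs(cv2.resize(im,(800,600),interpolation=cv2.INTER_CUBIC),alpha=1.4))"
```

```text
t 15.75 pos [ 455.  -183.   162.3] z [ 0.753  0.137 -0.643] y [ 0.18  -0.984  0.001] w 1.004
first [-0.014, -0.002, -0.011, 0.008, 0.001, -0.001] last [-0.014, -0.002, -0.011, 0.008, 0.001, -0.001] x 2
now [-1.01  0.19  2.19  1.25  0.85 -0.55] goal q [-1.02  0.19  2.19  1.25  0.85 -0.55] 0.0 F [ 0.5  0.1 -0.3] 0.0
t 15.75 pos [ 455.  -183.   162.3] z [ 0.753  0.137 -0.643] y [ 0.18  -0.984  0.001] w 1.004
first [-0.005, -0.001, 0.246, 0.003, 0.0, -0.0] last [-0.005, -0.001, 0.246, 0.003, 0.0, -0.0] x 6
now [-1.01  0.19  2.19  1.25  0.85 -0.55] goal q [-0.87  0.38  2.12  1.45  0.73 -0.67] 0.0 F [ 0.5  0.1 -0.3] 0.0
[401. 303.]
[339. 303.]
[463. 303.]
```

View pics/w6b.png

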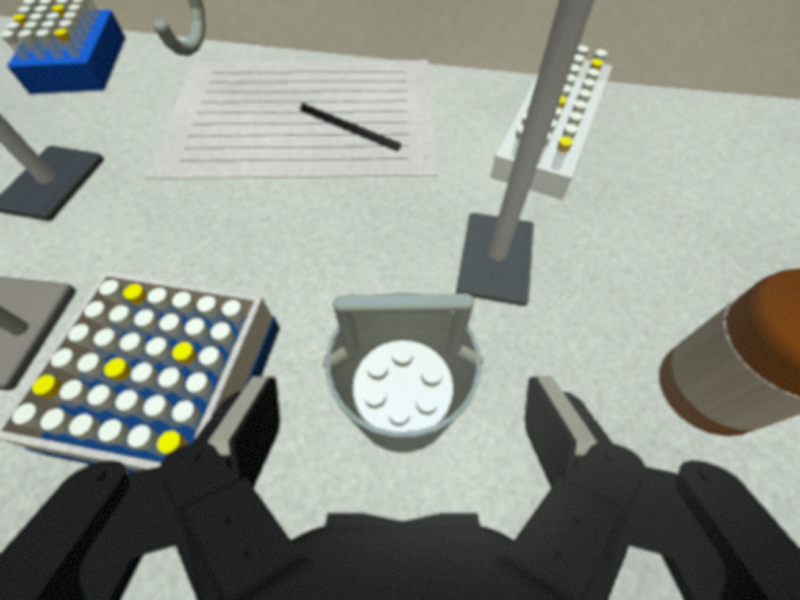

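The bail bar is level and centred in the wrist view, at (334–473, 302) against a predicted centre of (401,303). Now I'll advance along the fingers and close.

Call:
{"fn": "arm_command", "kwargs": {
  "steps": [
    [[1,-0.01,0.02,0.25,0,0,0],[1,0,0,0.25,0,0,0],[1,0,0,0.25,0,0,0],[1,0,0,0.25,0,0,0],[1,0,0,0.25,0,0,0],[1,0,0,0.23,0,0,0],[1,0,0,0,0,0,0],[1,0,0,0,0,0,0]]
  ]
}}

```text
time_s: 16.8
eef_pos: [510.6, -173.4, 114.7]
ee_rot: [-0.037, 0.903, 0.084, 0.421]
force: [0.4, -0.0, -0.0]
grip_width: 1.002
grip_force: 0.0
```

Call:
{"fn": "arm_command", "kwargs": {
  "squeeze": 50,
  "steps": [
    [[0.85,0,0,0,0,0,0],[0.8,0,0,0,0,0,0],[0.7,0,0,0,0,0,0],[0.6,0,0,0,0,0,0],[0.5,0,0,0,0,0,0],[0.5,0,0,0,0,0,0],[0.5,0,0,0,0,0,0],[0.5,0,0,0,0,0,0]]
  ]
}}

```text
time_s: 17.8
eef_pos: [510.8, -173.5, 115.3]
ee_rot: [-0.037, 0.902, 0.084, 0.421]
force: [-3.1, 0.8, 5.9]
grip_width: 0.733
grip_force: 53.1
```

```bash
python3 -c "
from kin import *
s=sense();p=s['eef_pos'];plan2(p+[0,0,60],10.5,50,6)"
```

```text
t 17.8 pos [ 510.8 -173.5  115.3] z [ 0.754  0.137 -0.643] y [ 0.182 -0.983  0.004] w 0.733
first [0.153, 0.001, -0.129, 0.003, -0.0, 0.003] last [0.153, 0.0, -0.129, 0.003, -0.0, 0.003] x 6
now [-0.87  0.37  2.12  1.44  0.73 -0.67] goal q [-0.87  0.24  2.07  1.26  0.77 -0.41] 0.0 F [-3.1  0.8  5.9] 53.06184232234955
```

Gripped: the width of 62 mm fits the legs. Next, lift.

Call:
{"fn": "arm_command", "kwargs": {
  "steps": [
    [[0.5,0.08,0,-0.06,0,0,0],[0.5,0.19,0,-0.16,0,0,0],[0.5,0.23,0,-0.19,0,0,0],[0.5,0.23,0,-0.19,0,0,0],[0.5,0.23,0,-0.19,0,0,0],[0.5,0.15,0,-0.12,0,0,0],[0.5,0.08,0,-0.06,0,0,0],[0.5,0,0,0,0,0,0]]
  ]
}}

```text
time_s: 18.8
eef_pos: [511.6, -172.9, 191.3]
ee_rot: [-0.037, 0.903, 0.084, 0.42]
force: [0.4, 0.8, -2.6]
grip_width: 0.731
grip_force: 54.9
```

```bash
python3 -c "
from kin import *
C4=cam('wrist',np.load('s4.npy',allow_pickle=True).item())
print('block',[plane(C4,(202+56,v+40),322).round(1) for v in(222,237,252)])
plan2([599,-11,185],-1.4,50,14)"
```

```text
block [array([635.5, -10.6, 322. ]), array([651.1, -11. , 322. ]), array([667.3, -11.3, 322. ])]
t 18.8 pos [ 511.6 -172.9  191.3] z [ 0.753  0.138 -0.644] y [ 0.182 -0.983  0.003] w 0.731
first [0.1, -0.205, 0.132, -0.075, 0.0, 0.065] last [0.072, -0.232, 0.1, -0.075, 0.0, 0.065] x 14
now [-0.86  0.21  2.06  1.21  0.78 -0.35] goal q [-0.3   0.27  1.99  1.46  0.21 -0.07] 0.0 F [ 0.4  0.8 -2.6] 54.910680055618286
```

Call:
{"fn": "arm_command", "kwargs": {
  "steps": [
    [[0.5,0.06,-0.12,0.07,-0.05,0,0.04],[0.5,0.1,-0.2,0.13,-0.07,0,0.06],[0.5,0.1,-0.21,0.13,-0.08,0,0.07],[0.5,0.1,-0.22,0.13,-0.08,0,0.07],[0.5,0.09,-0.23,0.12,-0.08,0,0.07],[0.5,0.09,-0.23,0.12,-0.08,0,0.07],[0.5,0.09,-0.23,0.12,-0.08,0,0.07],[0.5,0.09,-0.23,0.12,-0.08,0,0.07]]
  ]
}}

```text
time_s: 19.8
eef_pos: [559.4, -81.3, 187.9]
ee_rot: [-0.013, 0.906, 0.029, 0.422]
force: [0.2, -0.1, -3.8]
grip_width: 0.73
grip_force: 55.0
```

```bash
python3 -c "
from kin import *
plan2([599,-11,185],-1.4,50,6)"
```

```text
t 19.8 pos [559.4 -81.3 187.9] z [ 0.763  0.048 -0.644] y [ 0.063 -0.998  0.   ] w 0.73
first [0.087, -0.226, 0.118, -0.075, 0.002, 0.063] last [0.076, -0.236, 0.105, -0.075, 0.002, 0.063] x 6
now [-0.55  0.21  2.07  1.38  0.46 -0.21] goal q [-0.3   0.27  1.99  1.46  0.21 -0.07] 0.0 F [ 0.2 -0.1 -3.8] 54.9926233291626
```

Call:
{"fn": "arm_command", "kwargs": {
  "steps": [
    [[0.5,0.09,-0.23,0.12,-0.08,0,0.06],[0.5,0.09,-0.23,0.12,-0.08,0,0.06],[0.5,0.08,-0.23,0.12,-0.08,0,0.06],[0.5,0.08,-0.23,0.11,-0.08,0,0.06],[0.5,0.08,-0.23,0.11,-0.07,0,0.06],[0.5,0.05,-0.14,0.06,-0.04,0,0.04],[0.5,0.03,-0.09,0.04,-0.03,0,0.02],[0.5,0,0,0,0,0,0]]
  ]
}}

```text
time_s: 20.8
eef_pos: [599.7, -12.0, 185.4]
ee_rot: [0.007, 0.906, -0.01, 0.422]
force: [0.1, 0.3, -3.1]
grip_width: 0.731
grip_force: 55.0
```

```bash
python3 -c "
from kin import *
s,im=snap('wrist','w7');np.save('s7.npy',s,allow_pickle=True)
S,i2=snap('scene','sc7')
plan2([599,-11,171],-1.4,50,4)
C=cam('wrist',s)
for X in ([655,-11,322],[655,-11,280],[635,-11,180],[595,-11,210]):print((proj(C,X)).round())
a=cv2.resize(im,(400,300));b=crop(i2,190,145,80,60,400,300);a=crop(im,126,10,256,192,400,300)
cv2.imwrite('pics/w7b.png',cv2.convertScaleAbs(np.hstack([a,b]),alpha=1.4))"
```

```text
t 20.9 pos [599.6 -12.5 185.5] z [ 0.765 -0.021 -0.643] y [-0.024 -1.     0.004] w 0.727
first [-0.058, -0.008, 0.044, 0.004, 0.001, 0.006] last [-0.058, -0.008, 0.044, 0.004, 0.001, 0.006] x 4
now [-0.3   0.27  1.99  1.45  0.21 -0.06] goal q [-0.3   0.3   2.01  1.64  0.21 -0.26] 0.0 F [ 1.   0.1 -2.4] 55.00877916812897
[ 249. -203.]
[252.  12.]
[254. 203.]
[255. 247.]
```

View pics/w7b.png

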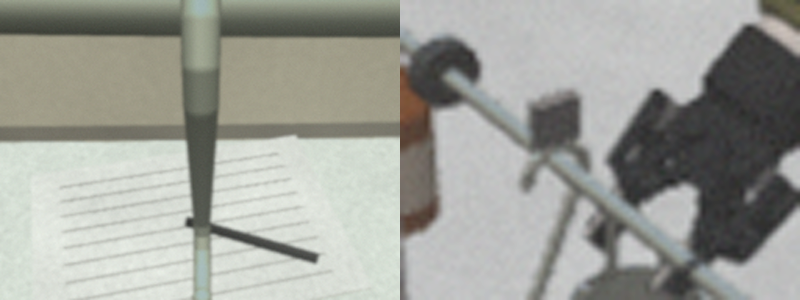

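I've now used all ten picture views; the last shows the hook hanging straight, with its lower curl at crop column 202 (image column 255). From here I measure numerically.

```bash
python3 -c "
from kin import *
im=cv2.imread('pics/w7.png').astype(int).sum(2)//3
for c in(232,243,256,275):print(c,[(r,int(im[r,c])) for r in range(190,300,3)])
for r in(170,180,190,200,210,220,225,230):print(r,im[r,240:272].tolist())
C=cam('wrist',np.load('s7.npy',allow_pickle=True).item())
for n,X in(('tiptop',[634.5,-11.3,184]),('tip far',[635,-11.3,170]),('bar',[595.5,-11.3,210])):print(n,proj(C,X).round(1))"
```

```text
232 [(190, 148), (193, 160), (196, 160), (199, 159), (202, 154), (205, 149), (208, 160), (211, 161), (214, 157), (217, 160), (220, 142), (223, 121), (226, 78), (229, 74), (232, 73), (235, 74), (238, 115), (241, 130), (244, 128), (247, 127), (250, 118), (253, 87), (256, 73), (259, 85), (262, 168), (265, 186), (268, 185), (271, 184), (274, 184), (277, 184), (280, 186), (283, 186), (286, 142), (289, 175), (292, 184), (295, 185), (298, 185)]
243 [(190, 152), (193, 158), (196, 157), (199, 156), (202, 142), (205, 158), (208, 157), (211, 157), (214, 156), (217, 147), (220, 119), (223, 74), (226, 76), (229, 74), (232, 76), (235, 74), (238, 116), (241, 129), (244, 128), (247, 127), (250, 118), (253, 88), (256, 172), (259, 184), (262, 185), (265, 185), (268, 184), (271, 185), (274, 185), (277, 180), (280, 159), (283, 137), (286, 180), (289, 185), (292, 185), (295, 184), (298, 185)]
256 [(190, 128), (193, 124), (196, 127), (199, 128), (202, 122), (205, 88), (208, 68), (211, 148), (214, 151), (217, 125), (220, 90), (223, 77), (226, 77), (229, 77), (232, 75), (235, 77), (238, 118), (241, 129), (2
[... 1271 characters left out ...]
 130, 151, 156, 156, 155, 156, 157, 157, 158, 158, 159]
210 [157, 157, 156, 157, 156, 157, 158, 159, 157, 157, 156, 150, 140, 130, 127, 124, 129, 137, 146, 151, 155, 155, 156, 156, 155, 155, 156, 155, 156, 157, 157, 154]
220 [124, 122, 119, 119, 115, 113, 112, 109, 109, 105, 102, 99, 97, 95, 93, 92, 90, 91, 93, 94, 97, 97, 99, 102, 102, 106, 106, 110, 112, 114, 116, 118]
225 [75, 76, 75, 76, 77, 76, 75, 76, 77, 76, 77, 77, 76, 77, 77, 74, 77, 77, 76, 77, 77, 77, 78, 77, 78, 76, 77, 77, 76, 76, 76, 77]
230 [76, 75, 76, 75, 76, 75, 76, 75, 77, 75, 77, 77, 76, 77, 76, 77, 77, 77, 76, 77, 77, 78, 78, 77, 77, 78, 77, 75, 78, 78, 78, 77]
tiptop [254.5 200. ]
tip far [254.6 210. ]
bar [255.9 246.2]
```

Call:
{"fn": "arm_command", "kwargs": {
  "steps": [
    [[0.5,-0.06,0,0.05,0,0,0],[0.5,-0.1,0,0.09,0,0,0],[0.5,-0.08,-0.02,0.06,0,0,0],[0.5,0.06,0,0.07,0,0,0],[0.5,0.1,0,0.12,0,0,0],[0.5,0.1,0,0.12,0,0,0],[0.5,0.1,0,0.12,0,0,0],[0.5,0,0,0,0,0,0]]
  ]
}}

```text
time_s: 21.9
eef_pos: [628.3, -12.0, 170.0]
ee_rot: [0.007, 0.906, -0.01, 0.423]
force: [0.3, -0.5, -3.0]
grip_width: 0.727
grip_force: 55.0
```

```bash
python3 -c "
from kin import *
plan2([657,-11.5,169.5],-1.4,50,4)
s,im=snap('wrist','w8');im=im.astype(int).sum(2)//3
print(im[100:260:3,256].tolist());print(im[220:260:2,243].tolist())
for r in (150,180,200,210,220): print(r,im[r,240:275:2].tolist())
C=cam('wrist',s);x=s['eef_pos'];
print(proj(C,x+[-4.2,0,24.5]),proj(C,[634.5,-11.3,184]),proj(C,[669,-11.3,192]))
"
```

```text
t 21.9 pos [628.3 -12.  170. ] z [ 0.766 -0.021 -0.643] y [-0.023 -1.     0.004] w 0.727
first [0.09, -0.006, 0.111, 0.003, 0.0, 0.007] last [0.09, -0.006, 0.111, 0.003, 0.0, 0.007] x 4
now [-0.28  0.35  1.93  1.54  0.19 -0.14] goal q [-0.26  0.41  1.85  1.39  0.19  0.02] 0.0 F [ 0.3 -0.5 -3. ] 54.98943507671356
[79, 77, 65, 58, 58, 59, 55, 57, 57, 56, 58, 58, 57, 58, 59, 60, 59, 61, 60, 58, 58, 59, 60, 61, 60, 61, 82, 84, 107, 116, 115, 126, 129, 129, 129, 129, 129, 130, 128, 128, 127, 125, 120, 129, 130, 124, 118, 130, 128, 126, 117, 99, 182, 184]
[118, 82, 74, 76, 75, 74, 76, 76, 83, 117, 127, 129, 129, 127, 125, 118, 99, 104, 174, 185]
150 [155, 154, 154, 127, 63, 58, 59, 57, 58, 58, 57, 58, 79, 139, 150, 158, 160, 159]
180 [158, 158, 157, 160, 152, 94, 77, 81, 84, 81, 79, 124, 157, 158, 156, 156, 155, 152]
200 [157, 152, 148, 140, 133, 107, 114, 127, 129, 124, 112, 129, 157, 158, 156, 156, 155, 157]
210 [155, 155, 157, 160, 157, 118, 120, 128, 130, 127, 118, 126, 144, 142, 137, 138, 143, 147]
220 [124, 119, 117, 112, 108, 104, 118, 127, 127, 125, 116, 101, 104, 109, 114, 114, 121, 127]
[257.5248568  246.13827137] [255.51083642 233.91565655] [254.24789933 169.4891733 ]
```

Call:
{"fn": "arm_command", "kwargs": {
  "steps": [
    [[0.5,0.06,0,0.08,0,0,0],[0.5,0.1,0,0.12,0,0,0],[0.5,0.1,0,0.12,0,0,0],[0.5,0.08,0,0.1,0,0,0],[0.5,0.01,0,0.02,0,0,0],[0.5,0,0,0,0,0,0]]
  ]
}}

```text
time_s: 22.7
eef_pos: [655.7, -12.6, 169.0]
ee_rot: [0.007, 0.906, -0.01, 0.422]
force: [-0.2, 0.1, -2.8]
grip_width: 0.729
grip_force: 55.0
```

```bash
python3 -c "
from kin import *
plan2([658,-11.5,144],-1.4,50,6)
s,im=snap('wrist','w9');im=im.astype(int).sum(2)//3
print(im[100:270:3,256].tolist());print(im[220:270:2,243].tolist())
for r in (150,180,200,210,220,228): print(r,im[r,240:275:2].tolist())
C=cam('wrist',s);x=s['eef_pos'];
print(proj(C,x+[-4.2,0,24.5]),proj(C,[634.5,-11.3,184]),proj(C,[669,-11.3,192]))
"
```

```text
t 22.7 pos [655.7 -12.6 169. ] z [ 0.765 -0.021 -0.643] y [-0.023 -1.     0.004] w 0.729
first [-0.059, -0.004, 0.059, 0.002, 0.001, 0.004] last [-0.059, -0.004, 0.059, 0.002, 0.001, 0.004] x 6
now [-0.27  0.4   1.85  1.4   0.18  0.01] goal q [-0.26  0.45  1.86  1.72  0.18 -0.31] 0.0 F [-0.2  0.1 -2.8] 54.992380142211914
[132, 132, 127, 121, 118, 119, 118, 119, 119, 119, 119, 119, 119, 119, 120, 119, 117, 118, 120, 120, 119, 118, 111, 99, 87, 87, 85, 85, 87, 87, 86, 87, 86, 87, 87, 80, 65, 62, 63, 68, 87, 95, 119, 121, 122, 128, 123, 134, 134, 131, 122, 95, 132, 134, 136, 133, 130]
[123, 85, 78, 78, 79, 79, 78, 78, 86, 121, 134, 135, 133, 131, 130, 123, 103, 107, 181, 192, 193, 192, 192, 193, 193]
150 [99, 104, 107, 110, 114, 117, 118, 121, 119, 118, 118, 116, 117, 114, 111, 108, 104, 101]
180 [74, 77, 79, 80, 83, 84, 86, 87, 85, 85, 87, 86, 83, 84, 82, 82, 80, 78]
200 [86, 75, 76, 79, 82, 85, 86, 87, 86, 86, 85, 86, 84, 86, 83, 77, 92, 136]
210 [167, 168, 163, 127, 67, 58, 60, 61, 63, 62, 61, 62, 90, 147, 163, 164, 164, 164]
220 [130, 124, 120, 116, 100, 74, 80, 84, 87, 84, 80, 84, 105, 111, 116, 119, 127, 132]
228 [78, 79, 77, 78, 78, 90, 108, 118, 120, 115, 105, 85, 78, 79, 79, 78, 79, 78]
[257.51765942 246.17602484] [255.35625643 290.04179118] [253.94655939 213.25987373]
```

Call:
{"fn": "arm_command", "kwargs": {
  "steps": [
    [[0.5,-0.05,0,0.06,0,0,0],[0.5,-0.08,0,0.09,0,0,0],[0.5,-0.08,0,0.09,0,0,0],[0.5,-0.08,0,0.09,0,0,0],[0.5,-0.04,0,0.04,0,0,0],[0.5,0,0,0,0,0,0]]
  ]
}}

```text
time_s: 23.5
eef_pos: [659.3, -12.9, 144.5]
ee_rot: [0.007, 0.906, -0.01, 0.422]
force: [-0.2, 0.3, -2.4]
grip_width: 0.727
grip_force: 55.0
```

```bash
python3 -c "
from kin import *
plan2([659,-11.5,143],-1.4,50,2)"
```

```text
t 23.5 pos [659.3 -12.9 144.5] z [ 0.765 -0.021 -0.643] y [-0.024 -1.     0.004] w 0.727
first [-0.014, -0.014, 0.007, 0.007, 0.002, 0.013] last [-0.014, -0.014, 0.007, 0.007, 0.002, 0.013] x 2
now [-0.26  0.45  1.85  1.7   0.18 -0.3 ] goal q [-0.26  0.46  1.86  1.73  0.18 -0.32] 0.0 F [-0.2  0.3 -2.4] 54.99752461910248
```

Call:
{"fn": "arm_command", "kwargs": {
  "steps": [
    [[0.5,-0.02,0,0.01,0,0,0],[0.5,-0.02,0,0.01,0,0,0],[0.5,0,0,0,0,0,0]]
  ]
}}

```text
time_s: 23.88
eef_pos: [659.2, -12.9, 143.2]
ee_rot: [0.007, 0.906, -0.01, 0.423]
force: [0.2, -0.2, -0.1]
grip_width: 0.724
grip_force: 55.1
```

Call:
{"fn": "arm_command", "kwargs": {
  "steps": [
    [[0.5,-0.02,0,0.01,0,0,0],[0.5,0,0,0,0,0,0]]
  ]
}}

```text
time_s: 24.12
eef_pos: [659.3, -12.9, 142.7]
ee_rot: [0.007, 0.906, -0.01, 0.424]
force: [-0.4, -0.7, 4.1]
grip_width: 0.724
grip_force: 55.3
```

Call:
{"fn": "arm_command", "kwargs": {
  "steps": [
    [[0.5,0.01,0,-0.01,0,0,0],[0.5,0,0,0,0,0,0],[0.76,0,0,0,0,0,0],[0.8,0,0,0,0,0,0],[0.9,0,0,0,0,0,0],[1,0,0,0,0,0,0],[1,0,0,0,0,0,0],[1,0,0,0,0,0,0]]
  ]
}}

```text
time_s: 25.12
eef_pos: [658.5, -12.8, 142.0]
ee_rot: [0.007, 0.906, -0.01, 0.422]
force: [-0.4, -0.1, -0.3]
grip_width: 1.004
grip_force: 0.0
```

```bash
python3 -c "
from kin import *
plan2([600,-10.5,193],-1.4,50,6)
s,im=snap('wrist','w10');np.save('s10.npy',s,allow_pickle=True);im=im.astype(int).sum(2)//3
print(im[210:300:2,243].tolist());print(im[256 if 0 else 246,190:330:3].tolist())
C=cam('wrist',s);print(proj(C,[655.1,-11.3,168]),proj(C,[655.1,16.7,168]),proj(C,[655.1,-39.3,168]))"
```

```text
t 25.12 pos [658.5 -12.8 142. ] z [ 0.765 -0.021 -0.643] y [-0.023 -1.     0.004] w 1.004
first [0.004, -0.002, -0.259, 0.002, 0.001, 0.004] last [0.005, -0.003, -0.259, 0.002, 0.001, 0.004] x 6
now [-0.26  0.46  1.86  1.74  0.18 -0.33] goal q [-0.3   0.26  1.98  1.36  0.21  0.04] 0.0 F [-0.4 -0.1 -0.3] 0.0
[152, 141, 143, 122, 91, 72, 74, 73, 73, 73, 73, 83, 118, 126, 129, 127, 126, 123, 115, 95, 84, 159, 184, 185, 186, 185, 185, 185, 185, 184, 184, 185, 181, 161, 146, 160, 179, 185, 185, 185, 186, 185, 185, 185, 184]
[107, 118, 120, 119, 120, 120, 119, 117, 119, 120, 119, 118, 117, 117, 118, 116, 116, 117, 117, 117, 115, 114, 115, 114, 113, 113, 114, 112, 112, 112, 112, 111, 112, 110, 109, 109, 110, 108, 108, 107, 105, 105, 106, 106, 105, 99, 135]
[254.10129725 243.47136104] [191.65354795 244.79998773] [316.06077671 242.23611412]
```

Released. The bar lies where the seat should be (row 241 against 243 predicted). Now I'll retreat along the fingers.

Call:
{"fn": "arm_command", "kwargs": {
  "steps": [
    [[1,0,0,-0.15,0,0,0],[1,0,0,-0.25,0,0,0],[1,0,0,-0.3,0,0,0],[1,0,0,-0.3,0,0,0],[1,0,0,-0.5,0,0,0],[1,0,0,-0.5,0,0,0],[1,0,0,-0.4,0,0,0],[1,0,0,0,0,0,0]]
  ]
}}

```text
time_s: 26.18
eef_pos: [566.3, -10.4, 220.5]
ee_rot: [0.007, 0.906, -0.01, 0.423]
force: [-0.1, -0.1, -0.4]
grip_width: 1.001
grip_force: 0.0
```

```bash
python3 -c "
from kin import *
s,im=snap('scene','sc11');S=cam('scene');o=cv2.imread('pics/sc4.png')
print('block',proj(S,[654,-11.3,307]),'pail hung ctr',proj(S,[655,-11.3,68]),'bench level empty')
g=im.astype(int).sum(2)//3;b=proj(S,[655,-11.3,68]).round().astype(int)
print(g[b[1],b[0]-40:b[0]+40:2].tolist());print(g[b[1]-30:b[1]+40:2,b[0]].tolist())
P=np.load('P.npy');q=s['joints']
rng=np.random.default_rng(0);q0=[q]+[rng.uniform(lo,hi) for _ in range(12)]
for fl in(0,180):
  for y in(60,20,-100,-115):
    B=ori(-1.4,0)@E('z',np.radians(fl));r=ik(np.array([652,y,308.]),B,P,q0);print(fl,y,r.x.round(2),r.cost.round(5))
print(s['joints'].round(2),s['eef_pos'])
"
```

```text
block [221.07667693 168.11919952] pail hung ctr [222.87140123 232.3820364 ] bench level empty
[138, 134, 139, 139, 134, 133, 135, 137, 139, 138, 136, 135, 136, 112, 62, 63, 69, 82, 91, 107, 94, 84, 64, 67, 67, 61, 104, 136, 140, 138, 137, 75, 45, 43, 67, 75, 75, 76, 116, 97]
[140, 139, 135, 116, 95, 137, 134, 73, 73, 75, 73, 73, 80, 165, 117, 94, 66, 64, 67, 64, 65, 65, 63, 62, 109, 138, 140, 141, 141, 138, 139, 140, 143, 141, 143]
0 60 [-0.09  0.59  0.92 -0.    1.63 -1.63] 0.0
0 20 [-0.15  0.59  0.93 -0.    1.62 -1.69] 0.0
0 -100 [-0.33  0.61  0.9   0.    1.64 -1.88] 0.0
0 -115 [-0.35  0.61  0.89 -0.    1.64 -1.9 ] 0.0
180 60 [-0.09  0.59  0.92  0.    1.63  1.51] 0.0
180 20 [-0.15  0.59  0.93 -0.    1.62  1.45] 0.0
180 -100 [-0.33  0.61  0.9   0.    1.64  1.27] 0.0
180 -115 [-0.35  0.61  0.89  0.    1.64  1.24] 0.0
[-0.32  0.14  2.05  1.14  0.25  0.24] [566.33242019 -10.40356638 220.45295691]
```

```bash
python3 -c "
from kin import *
plan2([560,45,385],-1.4,0,10)"
```

```text
t 26.23 pos [566.7 -10.4 219.8] z [ 0.766 -0.021 -0.642] y [-0.024 -1.     0.005] w 1.0
first [0.243, -0.109, -0.225, 0.003, -0.582, 0.002] last [0.013, -0.11, -0.331, 0.003, -0.582, 0.002] x 10
now [-0.32  0.14  2.05  1.14  0.25  0.24] goal q [-0.13  0.35  1.09  0.    1.7   1.47] 0.0 F [-0.6  1.4  0.2] 0.0
```

Call:
{"fn": "arm_command", "kwargs": {
  "squeeze": 30,
  "steps": [
    [[1,0.24,-0.11,-0.22,0,-0.58,0],[1,0.22,-0.11,-0.25,0,-0.58,0],[0.8,0.2,-0.11,-0.27,0,-0.58,0],[0.5,0.17,-0.11,-0.29,0,-0.58,0],[0,0.15,-0.11,-0.3,0,-0.58,0],[0,0.12,-0.11,-0.31,0,-0.58,0],[0,0.09,-0.11,-0.32,0,-0.58,0],[0,0.07,-0.11,-0.33,0,-0.58,0]]
  ]
}}

```text
time_s: 27.22
eef_pos: [553.4, 34.7, 339.0]
ee_rot: [-0.006, 0.992, -0.001, 0.126]
force: [-0.3, -0.5, 0.2]
grip_width: -0.0
grip_force: 0.0
```

```bash
python3 -c "
from kin import *
plan2([654.5,45,360],-1.4,0,8)"
```

```text
t 27.23 pos [553.4  34.7 339. ] z [ 0.249  0.012 -0.968] y [ 0.    -1.    -0.013] w -0.0
first [0.258, -0.026, 0.013, -0.013, -0.21, 0.019] last [0.254, -0.031, -0.044, -0.013, -0.21, 0.019] x 8
now [-0.17  0.2   1.43  0.06  1.27  1.39] goal q [-0.11  0.6   0.78  0.    1.76  1.49] 0.0 F [-0.3 -0.5  0.2] 0.0
```

Call:
{"fn": "arm_command", "kwargs": {
  "steps": [
    [[0,0.26,-0.03,0,0,-0.21,0.02],[0,0.26,-0.03,0,0,-0.21,0.02],[0,0.26,-0.03,-0.01,0,-0.21,0.02],[0,0.26,-0.03,-0.02,0,-0.21,0.02],[0,0.26,-0.03,-0.02,-0.02,-0.21,0.02],[0,0.26,-0.03,-0.03,-0.02,-0.21,0.02],[0,0.25,-0.03,-0.04,-0.02,-0.21,0.02],[0,0.25,-0.03,-0.04,-0.02,-0.21,0.02]]
  ]
}}

```text
time_s: 28.22
eef_pos: [655.0, 45.2, 361.0]
ee_rot: [-0.002, 1.0, -0.012, 0.0]
force: [-0.5, 0.9, 0.7]
grip_width: 0.002
grip_force: 0.0
```

```bash
python3 -c "
from kin import *
plan2([654.7,45,310],-1.4,0,4)
s,im=snap('wrist','w12');C=cam('wrist',s);g=im.astype(int).sum(2)//3
b=[proj(C,X).round(1).tolist() for X in([654,-6.5,322],[654,-16.5,322],[654,-11.3,322],[656,45,280])];print(b)
r=int(b[2][1])
for rr in range(r-24,r+25,8):
  if 0<=rr<384:print(rr,g[rr,max(0,int(b[2][0])-30):int(b[2][0])+31:2].tolist())"
```

```text
t 28.23 pos [655.   45.2 361. ] z [ 0.001  0.004 -1.   ] y [-0.024 -1.    -0.004] w 0.002
first [-0.002, 0.002, 0.255, -0.007, -0.001, 0.001] last [-0.001, 0.002, 0.255, -0.007, -0.001, 0.001] x 4
now [-0.11  0.6   0.77  0.    1.77  1.48] goal q [-0.11  0.6   0.91 -0.    1.64  1.49] 0.0 F [-0.5  0.9  0.7] 0.0
[[334.6, 224.4], [349.6, 224.1], [341.8, 224.2], [257.7, 201.3]]
200 [132, 130, 130, 131, 129, 132, 131, 110, 59, 53, 57, 56, 56, 57, 59, 61, 63, 62, 70, 107, 130, 131, 131, 132, 132, 132, 131, 132, 132, 132, 133]
208 [98, 96, 95, 96, 102, 105, 104, 78, 54, 55, 54, 54, 60, 94, 120, 123, 122, 121, 120, 116, 124, 134, 133, 137, 137, 135, 138, 135, 135, 136, 137]
216 [88, 90, 86, 77, 69, 65, 64, 62, 54, 53, 55, 56, 71, 104, 122, 121, 121, 120, 117, 120, 155, 162, 159, 158, 161, 163, 164, 164, 162, 159, 157]
224 [101, 158, 164, 124, 98, 146, 126, 87, 55, 55, 53, 59, 85, 113, 122, 120, 120, 118, 115, 137, 155, 160, 159, 159, 160, 160, 160, 159, 161, 165, 161]
232 [150, 190, 186, 141, 114, 161, 161, 163, 153, 105, 59, 66, 98, 116, 120, 119, 117, 116, 117, 153, 161, 160, 162, 161, 157, 159, 162, 164, 163, 161, 160]
240 [170, 192, 189, 132, 123, 161, 159, 158, 162, 162, 158, 136, 113, 118, 118, 117, 117, 116, 142, 161, 162, 159, 158, 162, 159, 160, 158, 160, 160, 160, 161]
248 [171, 189, 178, 111, 133, 160, 160, 159, 159, 158, 161, 160, 156, 159, 161, 163, 162, 161, 163, 162, 159, 158, 161, 163, 160, 163, 159, 160, 160, 161, 159]
```

Call:
{"fn": "arm_command", "kwargs": {
  "steps": [
    [[0,0,0,0.25,0,0,0],[0,0,0,0.25,0,0,0],[0,0,0,0.25,0,0,0],[0,0,0,0.24,0,0,0],[0,0,0,0,0,0,0]]
  ]
}}

```text
time_s: 28.9
eef_pos: [653.8, 44.8, 311.7]
ee_rot: [-0.001, 1.0, -0.013, 0.001]
force: [-0.3, 0.2, -0.0]
grip_width: -0.001
grip_force: 0.0
```

Call:
{"fn": "arm_command", "kwargs": {
  "steps": [
    [[0,0,0.04,0.01,0,0,0],[0,0,0.08,0,0,0,0],[0,0,0.08,0,0,0,0],[0,0,0.06,0,0,0,0],[0,0,0.05,0,0,0,0],[0,0,0.05,0,0,0,0],[0,0,0.05,0,0,0,0],[0,0,0.05,0,0,0,0]]
  ]
}}

```text
time_s: 29.9
eef_pos: [653.6, 21.7, 312.2]
ee_rot: [-0.001, 1.0, -0.013, 0.002]
force: [0.3, 0.1, 0.7]
grip_width: 0.0
grip_force: 0.0
```

Call:
{"fn": "arm_command", "kwargs": {
  "steps": [
    [[0,0,0.05,0.01,0,0,0],[0,0,0.05,0.01,0,0,0],[0,0,0.05,0.01,0,0,0],[0,0,0.05,0,0,0,0],[0,0,0.05,0,0,0,0],[0,0,0.05,0,0,0,0],[0,0,0.05,0,0,0,0],[0,0,0.05,0,0,0,0]]
  ]
}}

```text
time_s: 30.9
eef_pos: [653.1, 2.3, 311.1]
ee_rot: [-0.002, 1.0, -0.013, 0.002]
force: [-0.5, 5.2, 1.5]
grip_width: -0.0
grip_force: 2.6
```

```bash
cat > look.py <<'E'
from kin import *
s,im=snap('scene','x');S=cam('scene');g=im.astype(int).sum(2)//3
print(s['eef_pos'].round(1),s['force'].round(2))
w,iw=snap('wrist','xw')
C=cam('wrist',w);p=w['eef_pos']+[0,-19,0];b=proj(C,[p[0],p[1],322]);print(b.round())
gw=iw.astype(int).sum(2)//3
for r in(int(b[1])-8,int(b[1]),int(b[1])+8):print(r,gw[r,int(b[0])-40:int(b[0])+60:3].tolist())
# pail: dark steel mask in row ~60mm high along rail
for z in(30,60,90):
  ys=np.arange(40,-200,-6);print('z',z,[int(g[int(v),int(u)]) for u,v in(proj(S,[652.5+.0244*(y+128)+0,y,z]).round() for y in ys)])
E
python3 look.py
```

```text
[653.1   2.3 311.1] [-0.45  5.23  1.51]
[295. 267.]
258 [29, 25, 51, 62, 62, 59, 30, 30, 26, 30, 40, 63, 101, 111, 111, 109, 108, 106, 154, 155, 155, 153, 155, 157, 158, 158, 157, 157, 158, 160, 160, 161, 156, 157]
266 [65, 48, 126, 121, 51, 28, 28, 26, 25, 26, 27, 58, 101, 109, 109, 109, 107, 113, 157, 159, 154, 154, 157, 157, 156, 158, 154, 159, 157, 157, 158, 157, 154, 153]
274 [46, 48, 31, 21, 26, 25, 31, 35, 33, 28, 24, 29, 47, 99, 106, 106, 105, 123, 125, 50, 34, 34, 34, 35, 42, 77, 132, 156, 156, 156, 158, 157, 156, 155]
z 30 [72, 64, 64, 64, 67, 63, 64, 66, 66, 68, 65, 65, 67, 65, 65, 66, 67, 78, 83, 88, 91, 127, 138, 137, 140, 137, 138, 142, 140, 140, 142, 141, 141, 142, 139, 75, 61, 62, 65, 61]
z 60 [61, 64, 62, 64, 69, 68, 65, 67, 104, 107, 156, 165, 108, 68, 67, 67, 66, 63, 61, 98, 138, 137, 141, 141, 139, 140, 141, 142, 143, 77, 61, 63, 66, 65, 64, 58, 65, 65, 66, 69]
z 90 [62, 67, 118, 150, 123, 161, 154, 84, 73, 73, 70, 71, 67, 67, 68, 67, 109, 142, 142, 141, 140, 141, 140, 140, 143, 140, 139, 142, 141, 140, 139, 139, 141, 140, 143, 141, 141, 138, 138, 140]
```

```bash
cat > tm.py <<'E'
from kin import *
S=cam('scene')
a=cv2.imread('pics/sc11.png')
def m(new,X,w=9,h=9):
    u,v=proj(S,X).round().astype(int);t=a[v-h:v+h+1,u-w:u+w+1]
    r=cv2.matchTemplate(new[v-60:v+30,u-70:u+40],t,cv2.TM_CCOEFF_NORMED);_,c,_,l=cv2.minMaxLoc(r)
    du=l[0]+w-70;dv=l[1]+h-60
    base=plane(S,(u,v),X[2]);p=plane(S,(u+du,v+dv),X[2]);return (p-base).round(1),round(c,2),(du,dv)
def run(f):
    n=cv2.imread(f);print('pail foot',m(n,[655,-11,50],14,12),'rim',m(n,[655,-11,100],14,10))
if __name__=='__main__':
    s=sense();print(s['time_s'].round(2),s['eef_pos'].round(1),s['force'].round(1));snap('scene','x');run('pics/x.png')
E
python3 tm.py; python3 -c "
from tm import *
P=np.load('P.npy')
T0=cv2.imread('pics/top0.png')"
```

```text
Traceback (most recent call last):
  File "tm.py", line 12, in <module>
    s=sense();print(s['time_s'].round(2),s['eef_pos'].round(1),s['force'].round(1));snap('scene','x');run('pics/x.png')
                    ^^^^^^^^^^^^^^^^^
AttributeError: 'float' object has no attribute 'round'
```

```bash
sed -i "s/s\['time_s'\].round(2)/s['time_s']/" tm.py; python3 tm.py
```

```text
31.0 [653.1   1.9 311.1] [-0.1  2.2  2.6]
pail foot (array([-4. , 27.4, -0. ]), 0.92, (6, 4)) rim (array([-1. , 25.5,  0. ]), 0.82, (5, 4))
```

The pail foot shifted +27 mm, so pushing high on the block tilts the hook instead of sliding it. I'll back off gently and clamp the top of the block above the disc's rim, to slide it upright.

Call:
{"fn": "arm_command", "kwargs": {
  "steps": [
    [[0,0,-0.03,0,0,0,0],[0,0,-0.05,0,0,0,0],[0,0,-0.05,0,0,0,0],[0,0,-0.05,0,0,0,0],[0,0,-0.1,0,0,0,0],[0,0,-0.3,0,0,0,0],[0,0,-0.3,-0.4,0,0,0],[0,0,0,-0.6,0,0,0]]
  ]
}}

```text
time_s: 32.05
eef_pos: [653.8, 47.7, 360.8]
ee_rot: [-0.001, 1.0, -0.012, 0.001]
force: [0.3, -0.5, 0.1]
grip_width: 0.003
grip_force: 0.0
```

Call:
{"fn": "arm_command", "kwargs": {
  "steps": [
    [[0.6,0,0.4,-0.2,0,0,0],[0.6,0,0.5,0,0,0,0],[0.6,0,0.4,0,0,0,0],[0.6,0,0.1,0,0,0,0],[0.6,0,0,0,0,0,0],[0.6,0,0,0,0,0,0]]
  ]
}}

```text
time_s: 32.8
eef_pos: [652.2, -23.7, 370.6]
ee_rot: [-0.001, 1.0, -0.013, 0.002]
force: [-0.5, 1.6, -0.8]
grip_width: 0.601
grip_force: 0.0
```

```bash
python3 tm.py; python3 -c "
from kin import *
s,im=snap('wrist','w13');C=cam('wrist',s);g=im.astype(int).sum(2)//3;print(rot(s['ee_rot']).round(3).tolist(),s['eef_pos'].round(1))
b=proj(C,[654,-11.3,322]);print(b.round(1))
for r in range(int(b[1])-40,int(b[1])+60,8):
  if r<384: print(r,g[r,int(b[0])-40:int(b[0])+41:2].tolist())"
```

```text
32.8 [652.2 -23.7 370.6] [-0.5  1.6 -0.8]
pail foot (array([0.3, 5.9, 0. ]), 0.97, (1, 1)) rim (array([0.4, 6. , 0. ]), 0.97, (1, 1))
[[1.0, -0.025, 0.003], [-0.025, -1.0, 0.002], [0.003, -0.002, -1.0]] [652.2 -23.6 370.6]
[239.6 216.9]
176 [158, 160, 159, 160, 159, 159, 158, 158, 159, 157, 137, 101, 70, 68, 68, 66, 69, 72, 72, 73, 95, 113, 115, 103, 82, 73, 74, 75, 76, 78, 77, 98, 131, 152, 157, 156, 157, 155, 156, 163, 160]
184 [163, 160, 158, 158, 159, 159, 160, 159, 157, 157, 157, 160, 159, 158, 155, 151, 142, 128, 118, 94, 76, 87, 81, 77, 68, 109, 139, 148, 153, 158, 158, 159, 159, 161, 155, 156, 155, 156, 158, 160, 159]
192 [124, 123, 122, 122, 121, 124, 123, 122, 123, 122, 122, 123, 123, 123, 123, 121, 124, 122, 116, 73, 50, 52, 52, 52, 52, 66, 114, 122, 122, 121, 122, 122, 121, 122, 122, 122, 122, 122, 121, 121, 121]
200 [131, 130, 130, 131, 129, 130, 130, 130, 131, 130, 131, 131, 130, 130, 130, 131, 131, 130, 124, 100, 114, 122, 123, 124, 123, 106, 112, 129, 130, 131, 131, 132, 130, 130, 130, 131, 131, 130, 132, 131, 132]
208 [159, 158, 156, 160, 159, 156, 159, 159, 150, 99,
[... 989 characters left out ...]
9, 99, 87, 128, 133, 125, 86, 98, 164, 178, 153, 83, 99, 163, 175, 133, 76, 105, 163, 172, 132, 93]
256 [34, 16, 21, 21, 21, 20, 27, 116, 158, 159, 155, 104, 118, 133, 133, 114, 83, 156, 191, 182, 115, 93, 172, 191, 180, 109, 98, 172, 189, 169, 96, 111, 175, 188, 157, 85, 123, 176, 181, 140, 93]
264 [15, 17, 16, 20, 17, 19, 33, 117, 156, 159, 157, 125, 135, 189, 193, 162, 94, 147, 190, 189, 146, 91, 160, 191, 184, 124, 103, 174, 191, 179, 113, 114, 177, 189, 166, 100, 107, 134, 136, 123, 98]
272 [24, 17, 20, 20, 19, 29, 111, 155, 158, 156, 152, 156, 156, 155, 154, 155, 154, 153, 155, 154, 155, 156, 156, 157, 155, 155, 156, 159, 157, 158, 157, 158, 156, 156, 154, 155, 156, 155, 156, 156, 155]
```

Call:
{"fn": "arm_command", "kwargs": {
  "squeeze": 20,
  "steps": [
    [[0.6,0.03,-0.1,0.1,0,0,0],[0.6,0,-0.09,0.2,0,0,0],[0.6,0,0,0.3,0,0,0],[0.6,0,0,0.25,0,0,0],[0.6,0,0,0.17,0,0,0],[0.6,0,0,0,0,0,0]]
  ]
}}

```text
time_s: 33.65
eef_pos: [654.0, -14.7, 319.0]
ee_rot: [-0.001, 1.0, -0.013, 0.001]
force: [0.6, -0.6, 0.4]
grip_width: 0.598
grip_force: 0.0
```

```bash
python3 -c "
from kin import *
s,im=snap('wrist','w14');C=cam('wrist',s);g=im.astype(int).sum(2)//3;print(s['eef_pos'].round(1))
b=proj(C,[654,-14.2,322]);print(b.round(1))
for r in range(int(b[1])-24,int(b[1])+32,8):
  if r<384: print(r,g[r,int(b[0])-60:int(b[0])+61:3].tolist())"
```

```text
[654.  -14.7 319. ]
[256.  258.9]
234 [152, 72, 60, 58, 27, 74, 160, 164, 99, 182, 192, 147, 86, 134, 130, 94, 109, 109, 110, 112, 99, 65, 158, 74, 172, 187, 145, 86, 181, 186, 111, 144, 155, 156, 157, 148, 49, 50, 69, 68, 96]
242 [59, 61, 60, 25, 19, 49, 154, 159, 108, 140, 185, 143, 73, 170, 179, 98, 112, 114, 116, 117, 99, 71, 156, 73, 169, 187, 144, 93, 183, 188, 106, 147, 157, 156, 159, 135, 41, 39, 49, 68, 66]
250 [60, 62, 27, 20, 20, 32, 153, 160, 134, 72, 117, 97, 66, 93, 121, 93, 112, 114, 115, 116, 102, 63, 107, 69, 95, 113, 88, 75, 143, 152, 80, 152, 155, 154, 154, 129, 38, 37, 38, 48, 67]
258 [56, 27, 21, 20, 18, 28, 150, 159, 143, 70, 93, 89, 66, 74, 94, 87, 110, 114, 115, 115, 104, 63, 82, 69, 80, 92, 76, 72, 92, 90, 75, 152, 157, 156, 154, 125, 37, 37, 37, 36, 49]
266 [25, 16, 18, 19, 18, 46, 148, 154, 155, 81, 146, 143, 73, 96, 150, 99, 111, 112, 114, 114, 104, 89, 107, 71, 94, 131, 83, 71, 110, 111, 77, 151, 154, 159, 154, 133, 37, 38, 38, 36, 38]
274 [60, 21, 21, 17, 22, 134, 158, 154, 155, 89, 124, 130, 89, 122, 183, 129, 109, 112, 112, 112, 106, 132, 162, 79, 129, 173, 115, 80, 161, 162, 86, 149, 155, 156, 159, 157, 99, 38, 36, 37, 45]
282 [39, 32, 16, 15, 100, 155, 155, 157, 156, 109, 175, 189, 132, 114, 188, 180, 86, 166, 188, 143, 101, 186, 180, 91, 153, 187, 148, 88, 132, 131, 92, 151, 154, 153, 153, 153, 154, 66, 37, 34, 51]
```

Call:
{"fn": "arm_command", "kwargs": {
  "steps": [
    [[0.5,0,-0.05,0,0,0,0],[0.35,0,0,0,0,0,0],[0.25,0,0,0,0,0,0],[0.18,0,0,0,0,0,0],[0.14,0,0,0,0,0,0],[0.08,0,0,0,0,0,0],[0.05,0,0,0,0,0,0],[0.05,0,0,0,0,0,0]]
  ]
}}

```text
time_s: 34.7
eef_pos: [654.2, -12.3, 319.6]
ee_rot: [-0.001, 1.0, -0.013, 0.002]
force: [0.0, 0.3, 0.6]
grip_width: 0.11
grip_force: 19.6
```

```bash
python3 tm.py; python3 -c "
from h import *
k=.64;C=cam('wrist',np.load('s3.npy',allow_pickle=True).item());g=cv2.imread('pics/w3.png').astype(int).sum(2)//3
for r in(275,285,294,300):print(r,g[r,60:140:2].tolist())
for y in(-132,-133,-148.5):
  print(y,[proj(C,[652.4,y,280]+22*np.array([np.cos(a),0,np.sin(a)])).round(1).tolist() for a in(3.14,2.36,1.57)])"
```

```text
34.7 [654.2 -12.3 319.6] [0.  0.3 0.6]
pail foot (array([-2. , 13.8,  0. ]), 0.82, (3, 2)) rim (array([ 0.7, 11.9,  0. ]), 0.74, (2, 2))
275 [162, 162, 163, 167, 165, 163, 159, 159, 161, 163, 162, 145, 88, 42, 31, 26, 28, 28, 27, 27, 26, 23, 28, 23, 26, 23, 20, 23, 26, 50, 135, 184, 196, 196, 179, 150, 153, 176, 192, 188]
285 [160, 161, 164, 161, 163, 164, 163, 160, 115, 51, 48, 48, 50, 47, 46, 46, 46, 45, 43, 31, 23, 24, 20, 23, 22, 25, 25, 23, 20, 26, 46, 153, 190, 181, 154, 152, 173, 190, 189, 166]
294 [86, 87, 86, 88, 87, 88, 75, 58, 59, 56, 57, 58, 58, 57, 59, 57, 57, 44, 26, 24, 24, 22, 22, 62, 91, 91, 91, 91, 91, 92, 91, 93, 93, 92, 93, 91, 91, 92, 86, 65]
300 [131, 131, 129, 132, 132, 119, 69, 59, 61, 61, 59, 58, 62, 61, 58, 59, 54, 30, 24, 23, 22, 22, 81, 129, 132, 131, 133, 134, 134, 133, 133, 133, 133, 130, 108, 65, 27, 12, 15, 15]
-132 [[99.5, 275.0], [89.2, 295.9], [88.4, 320.7]]
-133 [[98.1, 275.1], [87.8, 296.0], [87.0, 320.7]]
-148.5 [[77.6, 275.7], [65.9, 296.6], [64.9, 321.4]]
```

Call:
{"fn": "arm_command", "kwargs": {
  "steps": [
    [[0.05,0,0.02,0,0,0,0],[0.05,0,0.04,0,0,0,0],[0.05,0,0.06,0,0,0,0],[0.05,0,0.07,0,0,0,0],[0.05,0,0.07,0,0,0,0],[0.05,0,0.07,0,0,0,0],[0.05,0,0.07,0,0,0,0],[0.05,0,0.07,0,0,0,0]]
  ]
}}

```text
time_s: 35.75
eef_pos: [653.6, -36.0, 319.7]
ee_rot: [-0.001, 1.0, -0.013, 0.002]
force: [0.2, 3.8, 1.5]
grip_width: 0.115
grip_force: 19.8
```

```bash
python3 tm.py
```

```text
35.75 [653.6 -36.  319.7] [0.2 3.8 1.5]
pail foot (array([ -1.6, -36.4,   0. ]), 0.91, (-6, -6)) rim (array([ -1.9, -30.4,   0. ]), 0.85, (-5, -5))
```

Call:
{"fn": "arm_command", "kwargs": {
  "steps": [
    [[0.05,0,0.07,0,0,0,0],[0.05,0,0.07,0,0,0,0],[0.05,0,0.07,0,0,0,0],[0.05,0,0.07,0,0,0,0],[0.05,0,0.07,0,0,0,0],[0.05,0,0.07,0,0,0,0],[0.05,0,0.07,0,0,0,0],[0.05,0,0.07,0,0,0,0]]
  ]
}}

```text
time_s: 36.8
eef_pos: [652.9, -63.8, 319.6]
ee_rot: [-0.001, 1.0, -0.013, 0.002]
force: [0.2, 6.2, 3.0]
grip_width: 0.111
grip_force: 19.9
```

Call:
{"fn": "arm_command", "kwargs": {
  "steps": [
    [[0.05,0,0.07,0,0,0,0],[0.05,0,0.07,0,0,0,0],[0.05,0,0.07,0,0,0,0],[0.05,0,0.07,0,0,0,0],[0.05,0,0.07,0,0,0,0],[0.05,0,0.06,0,0,0,0],[0.05,0,0.05,0,0,0,0],[0.05,0,0.04,0,0,0,0]]
  ]
}}

```text
time_s: 37.8
eef_pos: [652.2, -88.9, 319.6]
ee_rot: [-0.001, 1.0, -0.013, 0.002]
force: [0.7, 5.3, 2.9]
grip_width: 0.109
grip_force: 20.0
```

```bash
python3 tm.py
```

```text
37.8 [652.2 -88.9 319.6] [0.7 5.3 2.9]
pail foot (array([ -0.9, -82.8,   0. ]), 0.95, (-14, -13)) rim (array([ -2.4, -83.2,   0. ]), 0.94, (-14, -13))
```

Call:
{"fn": "arm_command", "kwargs": {
  "steps": [
    [[0.05,0,0.04,0,0,0,0],[0.05,0,0.06,0,0,0,0],[0.05,0,0.06,0,0,0,0],[0.05,0,0.06,0,0,0,0],[0.05,0,0.06,0,0,0,0],[0.05,0,0.05,0,0,0,0],[0.05,0,0.05,0,0,0,0],[0.05,0,0.04,0,0,0,0]]
  ]
}}

```text
time_s: 38.85
eef_pos: [651.6, -109.6, 319.6]
ee_rot: [-0.001, 1.0, -0.013, 0.002]
force: [-0.3, 5.8, 2.7]
grip_width: 0.119
grip_force: 20.0
```

Call:
{"fn": "arm_command", "kwargs": {
  "steps": [
    [[0.05,0,0.04,0,0,0,0],[0.05,0,0.04,0,0,0,0],[0.05,0,0.02,0,0,0,0]]
  ]
}}

```text
time_s: 39.22
eef_pos: [651.5, -114.7, 319.6]
ee_rot: [-0.001, 1.0, -0.013, 0.002]
force: [0.5, 6.1, 4.0]
grip_width: 0.112
grip_force: 20.0
```

```bash
python3 tm.py; python3 -c "
from kin import *
s,im=snap('wrist','w15');C=cam('wrist',s);g=im.astype(int).sum(2)//3
for y in(-128,-132):
  print(y,[proj(C,[652.4,y,280]+22*np.array([np.cos(a),0,np.sin(a)])).round(1).tolist() for a in(0,.78,1.57)])
b=proj(C,[652.4,-132,290]).astype(int)
for r in range(b[1]-70,b[1]+40,10):
  if 0<=r<384:print(r,b[0]-60,g[r,b[0]-60:b[0]+61:3].tolist())"
```

```text
39.225 [ 651.5 -114.7  319.6] [0.5 6.1 4. ]
pail foot (array([  -2.1, -109.1,   -0. ]), 0.89, (-18, -17)) rim (array([  -0.9, -105. ,    0. ]), 0.91, (-18, -16))
-128 [[276.6, 191.5], [278.3, 209.6], [279.2, 238.1]]
-132 [[282.8, 191.4], [285.0, 209.5], [285.9, 238.0]]
159 224 [155, 107, 68, 71, 105, 192, 193, 186, 178, 191, 169, 111, 140, 191, 192, 192, 192, 191, 191, 187, 87, 68, 68, 127, 154, 158, 157, 159, 153, 92, 70, 70, 70, 70, 70, 72, 74, 76, 77, 79, 82]
169 224 [152, 110, 102, 89, 64, 97, 190, 193, 192, 192, 120, 102, 95, 170, 191, 191, 191, 191, 180, 72, 70, 71, 68, 127, 158, 156, 156, 157, 153, 75, 70, 69, 70, 71, 69, 70, 68, 70, 70, 70, 73]
179 224 [159, 152, 128, 134, 132, 132, 133, 133, 133, 133, 95, 101, 93, 128, 132, 132, 131, 131, 132, 126, 125, 112, 133, 157, 154, 156, 161, 160, 159, 130, 121, 116, 120, 116, 116, 120, 118, 117, 122, 124, 130]
189 224 [157, 156, 162, 155, 143, 104, 74, 76, 74, 73, 75, 82, 82, 73, 72, 72, 71, 70, 75, 116, 153, 156, 155, 156, 155, 153, 158, 156, 159, 159, 158, 155, 156, 156, 159, 157, 159, 156, 155, 156, 155]
199 224 [155, 159, 157, 15
[... 651 characters left out ...]
64, 92, 96, 95, 118, 65, 63, 66, 66, 67, 68, 66, 66, 67, 80, 128, 129, 129, 130, 130, 130, 130, 130, 130, 131, 130, 131]
239 224 [68, 57, 35, 37, 58, 62, 62, 46, 66, 108, 114, 115, 115, 114, 72, 46, 64, 64, 57, 32, 36, 40, 81, 127, 130, 128, 113, 67, 97, 159, 161, 161, 159, 158, 161, 160, 160, 159, 159, 158, 156]
249 224 [26, 29, 27, 39, 63, 61, 62, 35, 63, 107, 113, 114, 114, 110, 69, 33, 63, 63, 65, 42, 34, 35, 34, 58, 77, 71, 66, 67, 141, 158, 161, 158, 160, 159, 159, 162, 158, 159, 160, 160, 160]
259 224 [23, 23, 24, 55, 62, 63, 58, 26, 53, 106, 113, 113, 113, 106, 62, 28, 60, 61, 62, 59, 32, 32, 34, 37, 141, 156, 157, 159, 159, 158, 158, 160, 157, 161, 161, 160, 161, 156, 156, 157, 153]
```

Call:
{"fn": "arm_command", "kwargs": {
  "steps": [
    [[0.05,0,0.04,0,0,0,0],[0.05,0,0.04,0,0,0,0],[0.05,0,0.04,0,0,0,0],[0.05,0,0,0,0,0,0]]
  ]
}}

```text
time_s: 39.83
eef_pos: [651.3, -121.0, 319.6]
ee_rot: [-0.001, 1.0, -0.013, 0.002]
force: [1.1, 3.5, 4.5]
grip_width: 0.112
grip_force: 20.1
```

Call:
{"fn": "arm_command", "kwargs": {
  "steps": [
    [[0.05,0,0.02,0,0,0,0],[0.05,0,0.02,0,0,0,0],[0.05,0,0,0,0,0,0]]
  ]
}}

```text
time_s: 40.2
eef_pos: [651.3, -122.6, 319.6]
ee_rot: [-0.001, 1.0, -0.013, 0.002]
force: [0.8, 5.7, 3.8]
grip_width: 0.112
grip_force: 20.1
```

Call:
{"fn": "arm_command", "kwargs": {
  "steps": [
    [[0.05,0,0.02,0,0,0,0],[0.05,0,0.01,0,0,0,0],[0.05,0,0,0,0,0,0]]
  ]
}}

```text
time_s: 40.58
eef_pos: [651.3, -123.9, 319.6]
ee_rot: [-0.001, 1.0, -0.013, 0.002]
force: [0.0, 4.5, 3.7]
grip_width: 0.114
grip_force: 20.1
```

Call:
{"fn": "arm_command", "kwargs": {
  "steps": [
    [[0.05,0,0.02,0,0,0,0],[0.05,0,0.02,0,0,0,0],[0.05,0,0,0,0,0,0]]
  ]
}}

```text
time_s: 40.95
eef_pos: [651.3, -125.0, 319.6]
ee_rot: [-0.002, 1.0, -0.012, 0.002]
force: [0.4, 10.9, 4.3]
grip_width: 0.111
grip_force: 20.3
```

Contact with the disc: the force jumped to 11 N. I'll relieve it by 1 mm, release, and lift away.

Call:
{"fn": "arm_command", "kwargs": {
  "steps": [
    [[0.05,0,-0.02,0,0,0,0],[0.05,0,0,0,0,0,0],[0.14,0,0,0,0,0,0],[0.2,0,0,0,0,0,0],[0.35,0,0,0,0,0,0],[0.5,0,0,0,0,0,0],[0.5,0,0,-0.2,0,0,0],[0.5,0,0,-0.4,0,0,0]]
  ]
}}

```text
time_s: 41.95
eef_pos: [651.0, -125.3, 349.8]
ee_rot: [-0.001, 1.0, -0.013, 0.001]
force: [-1.2, -0.7, -0.2]
grip_width: 0.498
grip_force: 0.0
```

Call:
{"fn": "arm_command", "kwargs": {
  "steps": [
    [[0.5,0,0,-0.6,0,0,0],[0.5,-0.3,0,-0.6,0,0,0],[0.5,-0.3,0,0,0,0,0],[0.5,0,0,0,0,0,0],[0.5,0,0,0,0,0,0],[0.5,0,0,0,0,0,0]]
  ]
}}

```text
time_s: 42.7
eef_pos: [621.4, -124.7, 408.8]
ee_rot: [-0.001, 1.0, -0.013, 0.001]
force: [0.0, 0.5, 0.6]
grip_width: 0.499
grip_force: 0.0
```

```bash
python3 tm.py; sleep 0; python3 tm.py; python3 -c "
from kin import *
s,im=snap('wrist','w16');C=cam('wrist',s);g=im.astype(int).sum(2)//3;print(s['eef_pos'].round(1))
for X in([652.4,-124,322],[652.4,-129.5,302],[652.4,-145.5,302]):print(X,proj(C,X).round(1))
b=proj(C,[652.4,-130,310]).astype(int)
for r in range(b[1]-40,b[1]+30,6):
  if 0<=r<384:print(r,b[0]-30,g[r,b[0]-30:b[0]+41:2].tolist())"
```

```text
42.7 [ 621.4 -124.7  408.8] [0.  0.5 0.6]
pail foot (array([  -2.3, -115.8,   -0. ]), 0.87, (-19, -18)) rim (array([  -1.3, -111.7,    0. ]), 0.85, (-19, -17))
42.75 [ 621.3 -124.7  408.8] [-0.6 -0.2  0.2]
pail foot (array([  -2.3, -115.8,   -0. ]), 0.87, (-19, -18)) rim (array([  -1.3, -111.7,    0. ]), 0.85, (-19, -17))
[ 621.3 -124.7  408.8]
[652.4, -124, 322] [255.5 163.8]
[652.4, -129.5, 302] [262.  158.7]
[652.4, -145.5, 302] [280.3 158.2]
120 232 [144, 101, 67, 63, 87, 168, 191, 186, 180, 188, 189, 192, 184, 182, 190, 190, 189, 190, 189, 189, 188, 147, 72, 66, 69, 102, 133, 151, 151, 149, 152, 158, 154, 117, 69, 71]
126 232 [96, 63, 63, 100, 180, 191, 190, 192, 190, 190, 189, 158, 96, 99, 122, 182, 184, 185, 189, 190, 189, 189, 160, 80, 66, 68, 99, 142, 154, 156, 155, 155, 150, 99, 68, 71]
132 232 [85, 74, 72, 113, 171, 187, 189, 173, 171, 183, 170, 105, 108, 110, 109, 140, 90, 86, 86, 85, 86, 85, 82, 66, 94, 112, 115, 121, 140, 156, 156, 156, 150, 92, 69, 71]
138 232 [93, 79, 105, 120, 121, 123, 127, 127, 128, 128, 113, 107, 125, 123, 106, 76, 62, 65, 64, 63, 63, 62, 61, 64, 
[... 802 characters left out ...]
, 159, 155, 158, 134, 108, 123, 124, 125, 119, 89, 69, 69, 69, 70, 68, 69, 69, 70, 112, 151, 155, 154, 156, 155, 154, 154, 155, 158, 157, 156]
174 232 [157, 158, 160, 158, 156, 154, 155, 159, 159, 134, 108, 123, 123, 122, 117, 86, 63, 64, 65, 66, 67, 65, 64, 78, 134, 156, 158, 156, 157, 157, 154, 155, 157, 154, 156, 153]
180 232 [157, 158, 161, 159, 159, 156, 158, 158, 156, 146, 115, 111, 113, 113, 113, 133, 156, 158, 158, 157, 160, 156, 157, 158, 158, 158, 159, 156, 153, 154, 154, 154, 154, 155, 154, 155]
186 232 [152, 155, 157, 157, 156, 159, 159, 160, 158, 161, 157, 156, 159, 156, 157, 158, 157, 155, 160, 156, 155, 155, 155, 158, 158, 156, 158, 159, 156, 156, 154, 154, 155, 153, 155, 157]
```

The block (columns 251–262) sits directly against the disc (262–280), and the pail hangs still. I'll let it settle briefly, then hand in.

Call:
{"fn": "arm_command", "kwargs": {
  "steps": [
    [[0.5,0,0,-0.2,0,0,0],[0.5,0,0,0,0,0,0],[0.5,0,0,0,0,0,0],[0.5,0,0,0,0,0,0],[0.5,0,0,0,0,0,0],[0.5,0,0,0,0,0,0],[0.5,0,0,0,0,0,0],[0.5,0,0,0,0,0,0]]
  ]
}}

```text
time_s: 43.85
eef_pos: [620.9, -124.7, 419.3]
ee_rot: [-0.001, 1.0, -0.013, 0.002]
force: [0.6, -1.8, -0.9]
grip_width: 0.501
grip_force: 0.0
```

```bash
python3 tm.py; python3 -c "
from rig import *
print(finish_job())"
```

```text
43.85 [ 620.9 -124.7  419.3] [ 0.6 -1.8 -0.9]
pail foot (array([  -2.3, -115.8,   -0. ]), 0.87, (-19, -18)) rim (array([  -1.3, -111.7,    0. ]), 0.85, (-19, -17))
the job is handed in; nothing more can be done
None
```

I handed the job in at about 44 s: the hook, with the pail hanging still from it, rests against the thick stop disc and the arm is clear; the rig gave no verdict, so a pass is unconfirmed.

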